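# Open the counterweighted gate and run the parts bin home

### The job

Raise the counterweighted gate arm by its handle, take it over its balance point and lower it onto its rest so that it stays open by itself, never letting it swing free or slam either way. Then push the bin of bolts along the lane, past the gate, until it is fully home with the end stop's sprung plate pressed in; the stop is not always in the same place, so feel for it and push gently, never harder than 20 newtons. Leave the gate open, the bin upright in the lane, and everything else on the bench where it is.

Things in the scene. Friction and masses are not known exactly. Their poses are not given: they have to be found in the camera images.
- lane: Fixed aluminium lane. Origin at bench level (z=0) on its centre line; x runs along it, the way the bin goes, away from the robot; y left, z up. Deck top 12 mm above the bench, x -50 to 390 mm. Two rails, tops at 34 mm, leave a 116 mm channel. Gate crosses at x 165. The solid end stop is clamped somewhere in a 50 mm slot, place NOT reported: the bin's centre, when home, is at x 235 to 285 mm: feel for it.
- bin: Green open-topped bin loaded with bolts, 110 x 110 x 82 mm tall, walls 4 mm, filled half full, 0.4 to 0.7 kg; origin at the centre of its underside. Stands on the lane's deck between the rails (3 mm play each side), 3 to 25 mm before the gate bar, square to the lane; slides with a friction of some 3 to 7 N, different each time. Its flat near wall is the face to push; 70 mm of deck or more lie behind it.
- gate (a joint): Gate arm's hinge angle in rad: 0 = closed, level across the lane; 1.95 = resting open, the hard end of travel. A 16 x 20 mm steel bar with a round counterweight (50 mm) at the hinge; swings up and over to the left. Below its balance point (0.8 to 1.25 rad, unknown) it falls shut, above it falls open, nearly undamped, and slams if let go. Pull at the handle 2 to 3 N.
- gate_pivot (a point): Point on the gate's hinge axis (parallel to the lane's x) level with the handle's grip point: 115 mm left of the lane's centre line, 70 mm above the bench. The hinge post and sloping rest bracket stand 77 to 95 mm farther along x, from y = 73 to 180 mm left of the centre line, up to 190 mm high.
- gate_grip (a point): Grip point on the gate handle's axis: a black round bar, 16 mm thick, jutting 85 mm from the arm's end towards the robot, parallel to the lane's x. The point is 50 mm from the arm's mid plane, 245 mm from gate_pivot; closed, it is 130 mm right of the lane's centre line, 70 mm high; open, 297 mm high. The bar can turn between gripping fingers. A cradle post 59 mm tall is 38 mm left of it, 35 mm beyond.
- plate (a joint): Travel in m of the sprung steel plate on the end stop's near face (60 mm wide, centre 42 mm above the bench): 0 = out, 0.010 = fully pressed in by the bin (bin home). Its spring is weak, 0.4 N rising to 1.6 N, and does not push the bin back; at 0.010 it meets the solid stop.
- spare_bin: A second green bin, same size and shape, of brass bolts, on the bench to the right of the lane. A bystander; origin under its centre.
- jar: Jar with a lid, 60 mm across, 90 mm tall, right of the lane. Bystander.
- wrench: Steel wrench lying left of the lane. Bystander.
- carton: Small cardboard box, 110 x 90 x 70 mm, left of the lane. Bystander.
- roller: Aluminium flanged roller, 56 mm across, 60 mm tall, standing right of the lane. Bystander.
- bushing: Steel bushing, 48 mm across, 30 mm tall, right of the lane's near end. Bystander.
- driver: Screwdriver lying left of the lane. Bystander.

How it is judged (in metres and radians):
On the way, in this order (a step that is already met when the one before it is completed fails the run):
1. the gate arm rests open by itself, let go (value of joint gate above 1.87 rad and distance between the grasp point and gate_grip above 0.05 m), for 0.3 s.
2. the bin is home: the end stop's plate pressed in (value of joint plate above 0.008 m and x of bin in the frame of lane above 0.225 m and y of bin in the frame of lane between -0.006 and 0.006 m and angle between bin's own z axis and vertical below 0.06 rad), for 0.2 s.
At the end, for the whole second after the job is handed in: The gate rests open (over 1.87 rad of 1.95) and still, the bin stands upright (within 0.06 rad) and still in the lane beyond the gate, within 6 mm of its centre line, with the end stop's plate pressed in more than 8 of its 10 mm; all bystanders are within 25 mm of where they were (all of step 2 and value of joint gate above 1.87 rad and linear speed of bin below 0.01 m/s and velocity of joint gate below 0.05 rad/s); the robot touches nothing.
It fails at once if the gate swings free or slams: faster than 2.5 rad/s either way (velocity of joint gate above 2.5 rad/s or velocity of joint gate below -2.5 rad/s).
It fails at once if the robot presses on the bin with more than 20 N (contact force between any of the fingers, the arm and bin above 20 N).
It fails at once if a bystander is moved more than 25 mm (distance of any of spare_bin, jar, wrench, carton, roller, bushing, driver from where it was at the start of the episode above 0.025 m).
It also fails if it takes over 70 s, if anything falls off the work surface, if the arm or the gripper's body presses on something with over 40 N, if the wrist force passes 120 N, or if a joint passes its speed limit or range.

### The arm

A 6-joint arm with a two-finger parallel gripper is mounted at the origin on the work surface. World frame = base frame: x ahead of the robot, y to its left, z up, the work surface at z = 0. Lengths are in m, angles in degrees, forces in N, time in s.
With the tool pointing down it reaches from about 0.35 to 0.875 m from the base axis. Payload 4.2 kg.
Tool frame: the origin (TCP) lies midway between the tips of the shut fingers; the grasp point (between the pads) lies 19 mm behind it; x points along the fingers, y is the direction in which the jaws open and shut, and the axes are right-handed (so a half turn about x gives the same grasp; the last joint's range is limited). The gripper opens to 87 mm and grips with 3 to 60 N. Pads are 19 mm wide; open, the fingers measure 117 mm over their backs; the gripper's body (75 mm by 190 mm) begins 51 mm behind the grasp point.
Start: joints at [91.077, 22.042, 0.453, 0, -68.411, -14.817], TCP at [0.148, 0.607, 0.223] pointing down, gripper open.
Joint ranges: [-179.83, 179.83], [-69.29, 118.12], [-61.27, 80.66], [-181.25, 117.63], [-171.15, -9.14], [-177.46, 177.46]. Speed limits (degrees/s): [159.86, 159.86, 180, 180, 180, 180].

### API

Orientations are given as a 3x3 rotation matrix whose columns are the frame's x, y, z axes.
In Python, from station import r gives the robot as it stands.
- The arm moves only by the tool play_rows, never from a script. Its argument "plan" is a list that holds one entry, the list of rows, each a list of 6 numbers: the shift along the tool's x, y, z in cm, then the turn, a rotation vector about the tool's x, y, z in units of 10 degrees (1.0 is 10 degrees). A call has 1 to 5 rows; each row is the pose to reach, as a shift and turn from the pose commanded when the call began, along the tool's axes at that moment; what a row does not reach only later rows make up. A row lasts 1/8 s, in which the tool goes at most 62.5 mm and 10.7 degrees, less where a joint would pass 70% of its speed; a pose out of reach is approached as far as the arm can. A call with a gripper value outside its range is refused whole. "hand" is the opening, from 0 (shut) to 1 (fully open), set as the call begins (left out, the last holds). The fingers move at their own pace and stop on an object; the grip force is fixed at half the most. Time passes only in rows, so rows that repeat a pose let the fingers close. It gives the time, the measured TCP pose, the force and the opening at its end, in the units of the state.
- r.sense(): the state, without advancing time (a new reading comes with each control period).
- r.capture(name): name is "scene" or "top" or "wrist"; returns (picture, depth): 400x640x3 uint8, blue, green, red; 400x640 float32, m along the optical axis (not along the pixel's ray), 0 where there is no reading.
- r.get_calibration(name): a dict with "vfov" (degrees; the focal length in pixels is half the picture's height over the tangent of half this angle, whatever the lens; pixels are square), "cx", "cy" (the principal point, pixels), "rvec" (rotation vector, rad) and "tvec" (3), from world to camera coordinates, as OpenCV has them. Camera axes: x right, y down, z forward; pixel columns grow to the right and rows downward; lengths in m; the calibration is good to about 2 mm. The wrist camera is an equidistant fisheye: a pixel r from the principal point sees the ray r / f radians off the axis. A picture is of the moment at which its call begins: read the wrist's pose just before it. get_calibration takes no time and is no camera call; for the wrist camera it gives the pose at the moment of the call.
- r.finish_job(): hands the job in, once; it reports no verdict.
The state is a dict: "time_s": time; "joints": joint angles; "joint_velocities": joint speeds; "effort": joint torques, N m; "tcp_pos": TCP position; "ee_rot": TCP orientation; "wrist_force": force on the tool from outside, world axes, zero at the start; "moment": the same for the moment, N m; "gripper_width": opening from 0.0 (shut) to 1.0 (fully open).
Only numpy, scipy, OpenCV 4.12 (cv2) and the standard library are available. Lean on these libraries where they do the work, as an engineer would, in place of code of your own. Each camera call takes 0.05 s, during which the arm holds its last target.

## Working session

There is one attempt and no reset: what is moved stays moved. The work goes in short steps, Python scripts to look and compute and a tool call to move; the robot and the scene stay as the last step left them, time stands still between calls to the robot, and variables do not carry over. Pictures are saved under pics/ and viewed, and the job is handed in when it is done.

Besides the shell and the picture viewer there is one more tool, called as name(argument=value, ...), one argument or row to a line, values as JSON. play_rows: Moves the arm, as the interface text tells. Its arguments: {"type":"object","properties":{"plan":{"type":"array","items":{"type":"array","items":{"type":"array","items":{"type":"number"}}}},"hand":{"type":"number"}},"required":["plan"]}

```bash
ls; mkdir -p pics; python3 - <<'E'
from station import r
import cv2,numpy as np
s=r.sense(); print(s)
for n in ("scene","top"):
    p,d=r.capture(n); cv2.imwrite(f"pics/{n}0.png",p); np.save(f"{n}0d.npy",d)
    print(n,r.get_calibration(n))
E
```

```text
pics
{'time_s': 0.0, 'joints': array([ 9.10769873e+01,  2.20906127e+01,  3.78718469e-01, -2.80395137e-02,
       -6.84097057e+01, -1.48142600e+01]), 'joint_velocities': array([-0.07639006,  0.03846998,  0.10560247, -0.15508234, -0.00983798,
       -0.04864285]), 'effort': array([-1.06354216e-04, -3.90660775e+01,  1.87410468e+01,  4.22015369e+00,
        1.10182186e-02, -1.95042221e-04]), 'tcp_pos': array([0.14828639, 0.60653406, 0.22145637]), 'ee_rot': array([[-4.15075791e-04, -2.37645060e-01, -9.71351972e-01],
       [-2.13045507e-03, -9.71349641e-01,  2.37645400e-01],
       [-9.99997644e-01,  2.16806258e-03, -1.03108401e-04]]), 'wrist_force': array([-0.59505229,  0.03594227,  0.52594595]), 'moment': array([0.01498197, 0.01385817, 0.01491506]), 'gripper_width': 1.0018967555394427}
scene {'vfov': 56.65844936683487, 'cx': 322.6060338543816, 'cy': 202.88985525249734, 'rvec': array([ 1.37978436,  2.17466057, -0.91209983]), 'tvec': array([ 0.21186074, -0.32259057,  1.27526547])}
top {'vfov': 45.28340930939975, 'cx': 314.55279963171114, 'cy': 201.45588065223578, 'rvec': array([ 2.02846534, -2.18599469,  0.23301501]), 'tvec': array([0.06724678, 0.56316391, 1.39610252])}
```

View pics/scene0.png

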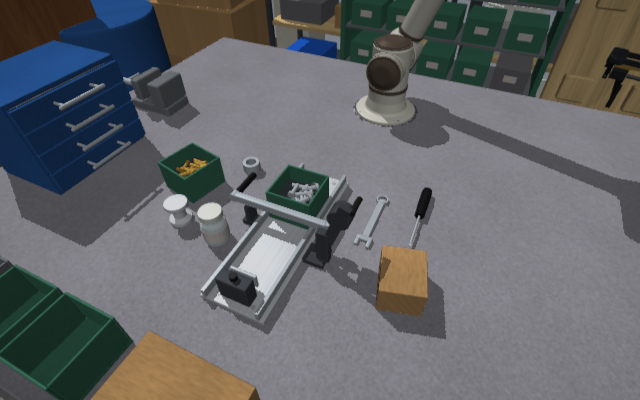

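View pics/top0.png

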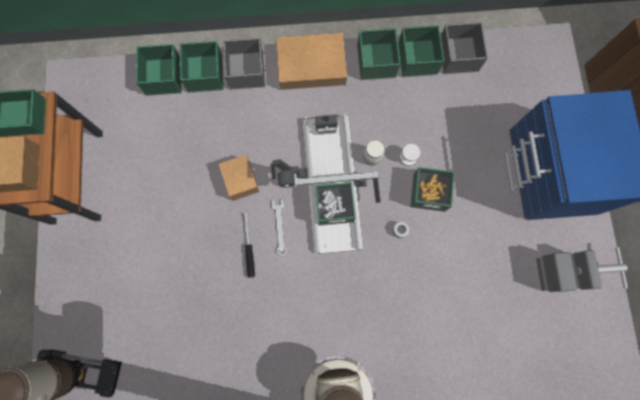

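The top view shows the lane running up from about (335,250) to (330,118), the gate bar at row 178 with its handle at (377,190), and the bin at (333,203). The robot base is at (338,385). I'll zoom in and measure.

```bash
cat > h.py <<'E'
import cv2,numpy as np
from station import r
def cal(n):
    c=r.get_calibration(n); f=200/np.tan(np.radians(c['vfov']/2))
    R=cv2.Rodrigues(np.array(c['rvec']))[0]; return f,c['cx'],c['cy'],R,np.array(c['tvec'])
def unproj(n,d):
    f,cx,cy,R,t=cal(n); v,u=np.mgrid[:400,:640]
    P=np.stack([(u-cx)/f*d,(v-cy)/f*d,d],-1); return (P-t)@R
def onplane(n,uv,z):
    f,cx,cy,R,t=cal(n); uv=np.atleast_2d(uv).astype(float)
    ray=np.c_[(uv[:,0]-cx)/f,(uv[:,1]-cy)/f,np.ones(len(uv))]@R; C=-R.T@t
    return C+ray*((z-C[2])/ray[:,2])[:,None]
def proj(n,X):
    f,cx,cy,R,t=cal(n); p=np.atleast_2d(X)@R.T+t; return np.c_[cx+f*p[:,0]/p[:,2],cy+f*p[:,1]/p[:,2]]
E
python3 - <<'E'
from h import *
p=cv2.imread("pics/top0.png"); d=np.load("top0d.npy")
P=unproj("top",d)
c=p[100:270,210:460]; cv2.imwrite("pics/topz.png",cv2.resize(c,None,fx=3.2,fy=3.2,interpolation=cv2.INTER_CUBIC)[:600,:800])
p=cv2.imread("pics/scene0.png"); c=p[140:330,150:400]; cv2.imwrite("pics/scz.png",cv2.resize(c,None,fx=3.1,fy=3.1,interpolation=cv2.INTER_CUBIC))
print(d[150,330],P[150,330],P[300,200],P[203,333],P[178,340],P[190,377])
z=P[...,2]
# deck pixels, rails
for row in range(120,255,10):
    print(row,[int(1000*v) for v in z[row,296:366:2]])
E
```

```text
1.541258 [ 0.74199135 -0.03761255  0.01479777] [0.30060703 0.39336546 0.00220168] [ 0.55637956 -0.03019644  0.06713463] [ 0.62836851 -0.05683758  0.08358747] [ 0.58555185 -0.1662667   0.07179679]
120 [1, -3, -1, -4, 8, 31, 14, 14, 10, 7, 71, 71, 66, 69, 74, 83, 73, 74, 70, 78, 68, 7, 13, 10, 32, 28, 4, -3, 0, -1, -2, 2, -3, 0, -5]
130 [-3, 3, 0, -2, 8, 37, 31, 11, 12, 11, 24, 56, 61, 68, 65, 53, 57, 55, 56, 53, 49, 11, 14, 13, 17, 31, 5, -1, -1, 0, 2, 0, 5, 0, -3]
140 [-2, 0, 6, 3, 8, 6, 36, 4, 6, 15, 16, 14, 10, 9, 14, 9, 7, 12, 10, 13, 5, 10, 14, 12, 13, 29, 34, 6, 0, 0, -7, 0, 0, -8, 2]
150 [-4, -1, -4, -2, -4, 12, 36, 29, 14, 9, 8, 18, 18, 10, 11, 10, 6, 14, 7, 12, 11, 11, 20, 17, 12, 6, 28, 10, 2, 1, -2, -8, -3, -3, 48]
160 [0, 0, 4, 1, 0, 11, 9, 33, 4, 13, 13, 1484, 10, 15, 10, 11, 8, 9, 13, 10, 11, 8, 11, 13, 11, 14, 31, 31, 17, 3, 1, 0, -5, -5, 12]
170 [93, 92, 14, 11, 12, 16, 11, 32, 8, 11, 10, 11, 10, 9, 9, 12, 5, 22, 9, 13, 12, 13, 9, 16, 16, 14, 13, 39, 15, 1, 4, -3, 2, 0, 1]
180 [87, 80, 78, 75, 78, 74, 74, 83, 74, 78, 83, 75, 78, 80, 82, 82, 83, 85, 78, 79, 69, 81, 83, 
[... 289 characters left out ...]
3, 47, 92, 33, 12, -2, 1, 0, 2]
210 [0, -2, -4, 0, -5, -1, 2, 3, 12, 34, 9, 90, 56, 55, 42, 57, 65, 66, 72, 61, 63, 62, 68, 66, 66, 46, 48, 53, 56, 95, 8, 13, 3, 1, -1]
220 [4, 1, -4, 0, -1, 0, 3, 2, 11, 33, 35, 72, 90, 95, 89, 94, 92, 84, 85, 78, 79, 71, 70, 72, 72, 65, 55, 50, 59, 47, 29, 8, -3, -3, 0]
230 [-4, -3, 0, 2, 0, 2, -3, 1, 4, 11, 37, 7, 10, 13, 13, 13, 12, 11, 12, 15, 7, 6, 10, 8, 18, 11, 10, 12, 12, 12, 35, 32, 15, 0, -2]
240 [-2, -1, 0, -1, 4, 1, 1, 3, 0, 7, 33, 34, 10, 10, 11, 7, 15, 15, 16, 4, 9, 16, 14, 8, 13, 7, 13, 15, 10, 15, 9, 41, 10, 3, -1]
250 [-2, 0, 4, 2, -5, -4, 2, 2, 4, 11, 9, 38, 13, 8, 18, 13, 11, 9, 8, 11, 11, 14, 14, 8, 14, 12, 10, 11, 13, 4, 0, -1, 1, 5, -2]
```

View pics/topz.png

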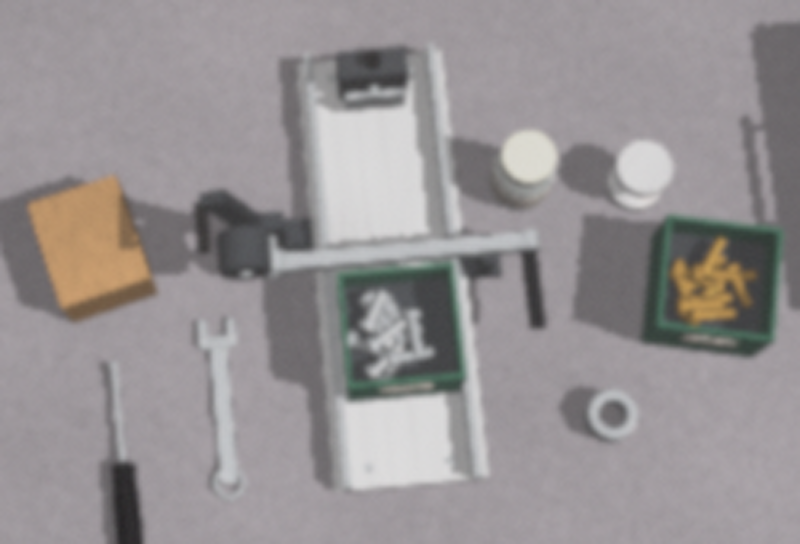

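View pics/scz.png

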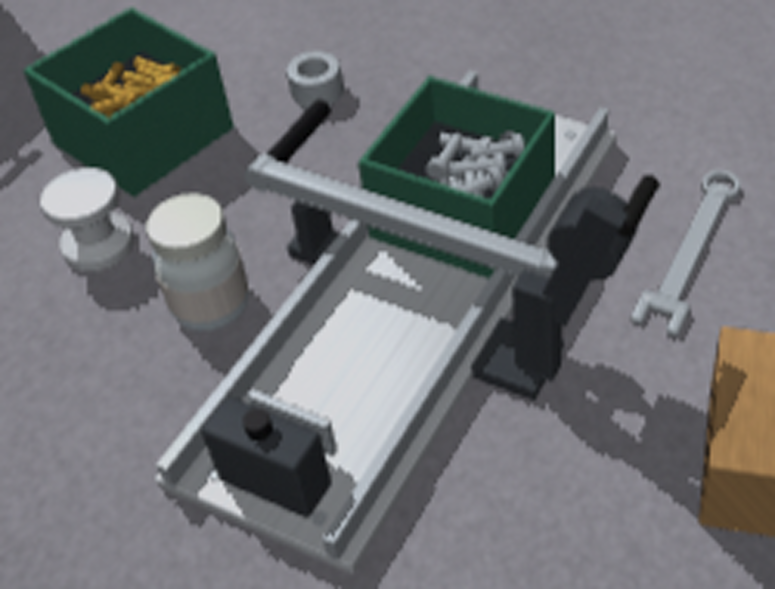

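```bash
cat > m1.py <<'E'
from h import *
out={}
for n in ("top","scene"):
    p=cv2.imread(f"pics/{n}0.png"); d=np.load(f"{n}0d.npy"); P=unproj(n,d)
    v,u=np.mgrid[:400,:640]
    L=onplane(n,np.c_[u.ravel(),v.ravel()],0.034).reshape(400,640,3)
    m=(d>0)&(abs(P[...,2]-.034)<.006)&(P[...,0]>.42)&(P[...,0]<.9)&(P[...,1]>-.16)&(P[...,1]<.07)&(p.min(2)>120)
    X=L[m][:,:2]
    # two parallel lines: y = a + b x + s*w
    lab=None
    b=-0.12; 
    for it in range(15):
        q=X[:,1]-b*X[:,0]
        if it==0: a=np.median(q); c1,c2=np.percentile(q,10),np.percentile(q,90)
        g=(abs(q-c2)<abs(q-c1)); c=np.where(g,c2,c1); k=abs(q-c)<(.02 if it<4 else .007)
        A=np.c_[X[k,0],g[k],~g[k]]; b,c2,c1=np.linalg.lstsq(A,X[k,1],rcond=None)[0]
    th=np.arctan(b); print(n,len(X),k.sum(),"b",b,"deg",np.degrees(th),"c",c1,c2,"width",(c2-c1)*np.cos(th),"mid",(c1+c2)/2, "rms",np.std((q-c)[k]))
    # ends of deck: profile along axis, deck plane z=.012
    ax=np.array([np.cos(th),np.sin(th)]); nr=np.array([-ax[1],ax[0]])
    D=onplane(n,np.c_[u.ravel(),v.ravel()],0.012)[:,:2]
    o=np.array([0,(c1+c2)/2]); s=(D-o)@ax; w=(D-o)@nr
    g=p.min(2).ravel().astype(float); z=P[...,2].ravel()
    for lo,hi in ((-.05,-.035),(-.03,-.01),(.01,.03)):
      kk=(w>lo)&(w<hi); bins=np.arange(.38,.96,.01)
      print(lo,[(round(x,3),int(np.median(z[kk&(abs(s-x)<.006)])*1000), int(np.median(g[kk&(abs(s-x)<.006)]))) for x in bins if (kk&(abs(s-x)<.006)).any() and (x<.52 or x>.8)])
E
python3 m1.py
```

```text
top 613 597 b 0.016719375747543425 deg 0.9578604204359751 c -0.10588617659569263 0.018111152587459545 width 0.12398000186251755 mid -0.043887512004116544 rms 0.002411886736063283
-0.05 [(np.float64(0.38), 0, 153), (np.float64(0.39), -1, 154), (np.float64(0.4), 0, 154), (np.float64(0.41), 0, 155), (np.float64(0.42), 12, 185), (np.float64(0.43), 13, 168), (np.float64(0.44), 11, 167), (np.float64(0.45), 12, 169), (np.float64(0.46), 12, 154), (np.float64(0.47), 10, 174), (np.float64(0.48), 12, 173), (np.float64(0.49), 12, 173), (np.float64(0.5), 14, 151), (np.float64(0.51), 57, 65), (np.float64(0.8), 11, 169), (np.float64(0.81), 12, 169), (np.float64(0.82), 12, 159), (np.float64(0.83), 15, 145), (np.float64(0.84), 13, 143), (np.float64(0.85), 15, 135), (np.float64(0.86), 2, 120), (np.float64(0.87), -1, 150), (np.float64(0.88), 0, 153), (np.float64(0.89), 0, 153), (np.float64(0.9), 0, 152), (np.float64(0.91), 0, 153), (np.float64(0.92), 0, 152), (np.float64(0.93), 0, 152), (np.float64(0.94), -1, 150), (np.float64(0.95), 0, 151)]
-0.03 [(np.float64(0.38), 0, 153), (np.float64(0.39), 1, 153
[... 3672 characters left out ...]
5), (np.float64(0.43), 85, 46), (np.float64(0.44), 85, 27), (np.float64(0.45), 85, 24), (np.float64(0.46), 84, 24), (np.float64(0.47), 85, 25), (np.float64(0.48), 84, 25), (np.float64(0.49), 83, 24), (np.float64(0.5), 83, 24), (np.float64(0.51), 85, 25), (np.float64(0.8), 44, 25), (np.float64(0.81), 42, 24), (np.float64(0.82), 43, 25), (np.float64(0.83), 32, 29), (np.float64(0.84), 14, 96), (np.float64(0.85), 13, 115), (np.float64(0.86), 2, 89), (np.float64(0.87), 1, 125), (np.float64(0.88), 1, 128), (np.float64(0.89), 1, 130), (np.float64(0.9), 1, 130), (np.float64(0.91), 1, 129), (np.float64(0.92), 1, 128), (np.float64(0.93), 1, 127), (np.float64(0.94), 1, 128), (np.float64(0.95), 1, 128)]
```

The lane is consistent in both views: heading about 0.93°, origin near (0.467, -0.036). Next I'll pin down the handle and the bin.

```bash
python3 - <<'E'
from h import *
th=np.radians(.93); ax=np.array([np.cos(th),np.sin(th)]); nr=np.array([-ax[1],ax[0]])
o=np.array([.4675,-.0437+.0162*.4675]); print("origin",o)
L=lambda X:np.c_[(X[:,:2]-o)@ax,(X[:,:2]-o)@nr]
W=lambda x,y:o+x*ax+y*nr
for n in("top","scene"):
    p=cv2.imread(f"pics/{n}0.png"); hsv=cv2.cvtColor(p,cv2.COLOR_BGR2HSV)
    g=W(.115,-.13); q=proj(n,[*g,.07])[0]; print(n,"expected grip px",q)
    v,u=np.mgrid[:400,:640]
    m=(p.max(2)<70)&(abs(u-q[0])<25)&(abs(v-q[1])<25)
    k,lab,st,ce=cv2.connectedComponentsWithStats(m.astype(np.uint8))
    for i in range(1,k):
        if st[i,4]<15: continue
        X=L(onplane(n,np.c_[u[lab==i],v[lab==i]],.074)); print(st[i],ce[i].round(1),"lane min/max/mean",X.min(0).round(4),X.max(0).round(4),X.mean(0).round(4))
    # bin green rim
    m=((hsv[...,0]>55)&(hsv[...,0]<95)&(hsv[...,1]>90)).astype(np.uint8)
    k,lab,st,ce=cv2.connectedComponentsWithStats(m)
    d=np.load(f"{n}0d.npy"); P=unproj(n,d)
    for i in range(1,k):
        if st[i,4]<80: continue
        s=(lab==i)&(P[...,2]>.085)
        if s.sum()<10: continue
        X=L(onplane(n,np.c_[u[s],v[s]],.094)); 
        if abs(X.mean(0)[1])<.3 and abs(X.mean(0)[0])<.3: print("green",st[i],"lane",np.percentile(X,[3,97],axis=0).round(4))
print("grip world",W(.115,-.13),"open",W(.115,.206))
E
```

```text
origin [ 0.4675    -0.0361265]
top expected grip px [376.29542465 190.49526018]
[374 179   5  22  59] [376.1 189.6] lane min/max/mean [ 0.0843 -0.1332] [ 0.1505 -0.1253] [ 0.1171 -0.1292]
[358 181   5   5  18] [359.8 183.4] lane min/max/mean [ 0.1354 -0.089 ] [ 0.1484 -0.0762] [ 0.1407 -0.0823]
scene expected grip px [245.56410751 183.03612102]
[221 166   4  18  42] [221.9 176.1] lane min/max/mean [ 0.0887 -0.2199] [ 0.1427 -0.1791] [ 0.1204 -0.1946]
[237 172  20  20 153] [246.9 181.7] lane min/max/mean [ 0.0748 -0.136 ] [ 0.1489 -0.116 ] [ 0.1128 -0.1268]
[266 193   5   9  35] [268.2 196.8] lane min/max/mean [ 0.1279 -0.0638] [ 0.1493 -0.0416] [ 0.138  -0.0524]
[244 205  13   4  31] [248.8 207.1] lane min/max/mean [ 0.18  -0.087] [ 0.1919 -0.0591] [ 0.185  -0.0755]
green [ 158  143   67   60 2089] lane [[ 0.1157 -0.3444]
 [ 0.2069 -0.191 ]]
green [ 266  165   63   52 1526] lane [[ 0.0369 -0.0528]
 [ 0.1503  0.0578]]
grip world [ 0.58459486 -0.16424283] open [0.5791413  0.17171291]
```

play_rows(
  plan=[
    [[-0.6,4.31,-4.02,0,0,0],[-1.2,8.62,-8.04,0,0,0],[-1.8,12.93,-12.06,0,0,0],[-2.4,17.24,-16.08,0,0,0],[-3,21.55,-20.1,0,0,0]],
  ],
  hand=0.6,
)

```text
time_s: 0.72
tcp_pos: [0.2929, 0.348, 0.2525]
ee_rot: [[-0.0, -0.237, -0.971], [-0.0, -0.971, 0.237], [-1.0, 0.001, 0.0]]
wrist_force: [1.9, 0.1, -0.4]
gripper_width: 0.617
```

play_rows(
  plan=[
    [[0,4.31,-4.02,0,0,0],[0,8.62,-8.04,0,0,0],[0,12.93,-12.06,0,0,0],[0,17.24,-16.08,0,0,0],[0,21.55,-20.1,0,0,0]],
  ],
)

```text
time_s: 1.35
tcp_pos: [0.4369, 0.0911, 0.2525]
ee_rot: [[0.0, -0.237, -0.971], [0.0, -0.971, 0.237], [-1.0, -0.0, -0.0]]
wrist_force: [0.5, 0.7, -0.5]
gripper_width: 0.595
```

play_rows(
  plan=[
    [[0,4.31,-4.02,-0.3,0,0],[0,8.62,-8.04,-0.6,0,0],[0,12.93,-12.06,-0.9,0,0],[0,17.24,-16.08,-1.2,0,0],[0,21.55,-20.1,-1.47,0,0]],
  ],
)

```text
time_s: 1.98
tcp_pos: [0.5811, -0.166, 0.252]
ee_rot: [[-0.001, 0.018, -1.0], [0.0, -1.0, -0.018], [-1.0, -0.0, 0.001]]
wrist_force: [0.8, 0.9, 0.0]
gripper_width: 0.602
```

play_rows(
  plan=[
    [[4,-0.1,0,0,0,0],[8,-0.2,0,0,0,0],[11,-0.2,0,0,0,0],[12,-0.2,0,0,0,0],[12,-0.2,0,0,0,0]],
  ],
)

```text
time_s: 2.6
tcp_pos: [0.5806, -0.1621, 0.1324]
ee_rot: [[-0.001, 0.017, -1.0], [-0.0, -1.0, -0.017], [-1.0, 0.0, 0.001]]
wrist_force: [-0.1, -0.5, 0.0]
gripper_width: 0.598
```

```bash
python3 - <<'E'
from h import *
p,d=r.capture("wrist"); cv2.imwrite("pics/w1.png",p)
p,d=r.capture("scene"); cv2.imwrite("pics/s1.png",cv2.resize(p[100:300,130:430],None,fx=2.5,fy=2.5))
E
```

```text
(no output)
```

View pics/w1.png

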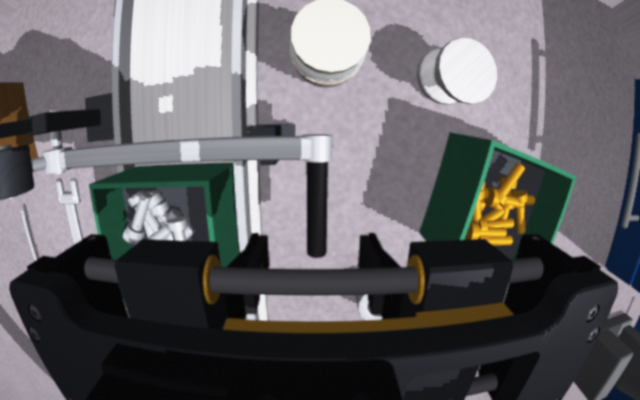

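View pics/s1.png

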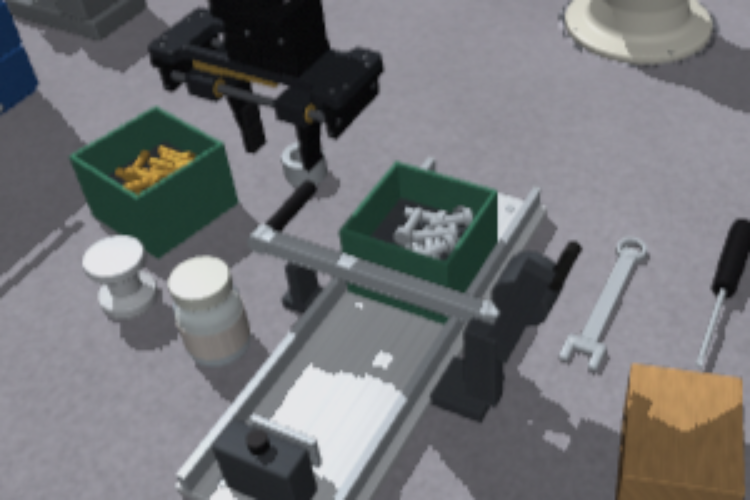

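The handle is centred between the fingers (wrist image column 317, fingers at 257 and 372). I'll descend and close.

play_rows(
  plan=[
    [[3,0.1,0,0,0,0],[6,0.15,0,0,0,0],[8,0.15,0,0,0,0],[8.1,0.15,0,0,0,0],[8.1,0.15,0,0,0,0]],
  ],
)

```text
time_s: 3.32
tcp_pos: [0.5819, -0.1637, 0.0532]
ee_rot: [[0.003, 0.017, -1.0], [-0.0, -1.0, -0.017], [-1.0, 0.001, -0.003]]
wrist_force: [0.4, -0.7, 0.2]
gripper_width: 0.603
```

play_rows(
  plan=[
    [[0,0,0,0,0,0],[0,0,0,0,0,0],[0,0,0,0,0,0],[0,0,0,0,0,0],[0,0,0,0,0,0]],
  ],
  hand=0.0,
)

```text
time_s: 3.95
tcp_pos: [0.5806, -0.1645, 0.0516]
ee_rot: [[-0.0, 0.017, -1.0], [-0.001, -1.0, -0.017], [-1.0, 0.001, 0.0]]
wrist_force: [-0.4, -5.0, 0.7]
gripper_width: 0.172
```

```bash
python3 - <<'E'
import numpy as np
f=lambda a:np.array([-24.5*np.sin(a),-24.5*(1-np.cos(a))])
for c in range(6):
    a0=.325*c
    print(c,[list((f(a0+.065*(k+1))-f(a0)).round(2)) for k in range(5)], "abs",f(a0+.325).round(2))
E
```

```text
0 [[np.float64(-1.59), np.float64(-0.05)], [np.float64(-3.18), np.float64(-0.21)], [np.float64(-4.75), np.float64(-0.46)], [np.float64(-6.3), np.float64(-0.82)], [np.float64(-7.82), np.float64(-1.28)]] abs [-7.82 -1.28]
1 [[np.float64(-1.49), np.float64(-0.56)], [np.float64(-2.94), np.float64(-1.21)], [np.float64(-4.35), np.float64(-1.96)], [np.float64(-5.71), np.float64(-2.79)], [np.float64(-7.0), np.float64(-3.71)]] abs [-14.83  -5.  ]
2 [[np.float64(-1.24), np.float64(-1.0)], [np.float64(-2.4), np.float64(-2.09)], [np.float64(-3.5), np.float64(-3.24)], [np.float64(-4.52), np.float64(-4.47)], [np.float64(-5.45), np.float64(-5.76)]] abs [-20.28 -10.75]
3 [[np.float64(-0.85), np.float64(-1.35)], [np.float64(-1.61), np.float64(-2.74)], [np.float64(-2.28), np.float64(-4.19)], [np.float64(-2.85), np.float64(-5.68)], [np.float64(-3.33), np.float64(-7.19)]] abs [-23.61 -17.95]
4 [[np.float64(-0.38), np.float64(-1.55)], [np.float64(-0.65), np.float64(-3.12)], [np.float64(-0.82), np.float64(-4.7)], [np.float64(-0.89), np.float64(-6.29)], [np.float64(-0.86), np.float64(-7.88)]] abs [-24.46 -25.83]
5 [[np.float64(0.14), np.float64(-1.59)], [np.float64(0.38), np.float64(-3.16)], [np.float64(0.72), np.float64(-4.72)], [np.float64(1.16), np.float64(-6.24)], [np.float64(1.7), np.float64(-7.74)]] abs [-22.76 -33.57]
```

play_rows(
  plan=[
    [[-1.59,-0.05,0,0,0,0],[-3.18,-0.21,0,0,0,0],[-4.75,-0.46,0,0,0,0],[-6.3,-0.82,0,0,0,0],[-7.82,-1.28,0,0,0,0]],
  ],
)

```text
time_s: 4.58
tcp_pos: [0.5805, -0.152, 0.131]
ee_rot: [[0.0, 0.017, -1.0], [-0.002, -1.0, -0.017], [-1.0, 0.002, -0.0]]
wrist_force: [0.8, -5.9, -2.1]
gripper_width: 0.174
```

play_rows(
  plan=[
    [[-1.49,-0.56,0,0,0,0],[-2.94,-1.21,0,0,0,0],[-4.35,-1.96,0,0,0,0],[-5.71,-2.79,0,0,0,0],[-7.0,-3.71,0,0,0,0]],
  ],
)

```text
time_s: 5.2
tcp_pos: [0.58, -0.116, 0.2025]
ee_rot: [[0.002, 0.017, -1.0], [-0.005, -1.0, -0.017], [-1.0, 0.005, -0.002]]
wrist_force: [-0.1, -7.7, 3.8]
gripper_width: 0.172
```

play_rows(
  plan=[
    [[-1.24,-1.0,0,0,0,0],[-2.4,-2.09,0,0,0,0],[-3.5,-3.24,0,0,0,0],[-4.52,-4.47,0,0,0,0],[-5.45,-5.76,0,0,0,0]],
  ],
)

```text
time_s: 5.82
tcp_pos: [0.5793, -0.0591, 0.2592]
ee_rot: [[0.004, 0.017, -1.0], [-0.006, -1.0, -0.017], [-1.0, 0.006, -0.004]]
wrist_force: [-0.3, -6.9, 7.6]
gripper_width: 0.172
```

play_rows(
  plan=[
    [[-0.9,-1.33,0,0,0,0],[-1.71,-2.72,0,0,0,0],[-2.38,-4.17,0,0,0,0],[-2.95,-5.66,0,0,0,0],[-3.43,-7.19,0,0,0,0]],
  ],
)

```text
time_s: 6.45
tcp_pos: [0.5782, 0.0156, 0.2914]
ee_rot: [[0.004, 0.017, -1.0], [-0.001, -1.0, -0.017], [-1.0, 0.001, -0.004]]
wrist_force: [1.3, -3.3, 3.6]
gripper_width: 0.173
```

play_rows(
  plan=[
    [[-0.38,-1.55,0,0,0,0],[-0.65,-3.12,0,0,0,0],[-0.82,-4.7,0,0,0,0],[-0.89,-6.29,0,0,0,0],[-0.86,-7.88,0,0,0,0]],
  ],
)

```text
time_s: 7.08
tcp_pos: [0.5769, 0.096, 0.2971]
ee_rot: [[0.002, 0.017, -1.0], [0.001, -1.0, -0.017], [-1.0, -0.001, -0.002]]
wrist_force: [5.8, -1.3, -0.3]
gripper_width: 0.175
```

play_rows(
  plan=[
    [[0.14,-1.59,0,0,0,0],[0.38,-3.16,0,0,0,0],[0.72,-4.72,0,0,0,0],[1.1,-6.04,0,0,0,0],[1.45,-7.1,0,0,0,0]],
  ],
)

```text
time_s: 7.7
tcp_pos: [0.5756, 0.167, 0.2814]
ee_rot: [[0.0, 0.017, -1.0], [0.0, -1.0, -0.017], [-1.0, -0.0, -0.0]]
wrist_force: [5.2, 0.8, 0.8]
gripper_width: 0.171
```

```bash
python3 - <<'E'
import numpy as np
from scipy.optimize import least_squares
P=np.array([[-.1645,.0516],[-.152,.131],[-.116,.2025],[-.0591,.2592],[.0156,.2914],[.096,.2971]])
s=least_squares(lambda q:np.hypot(P[:,0]-q[0],P[:,1]-q[1])-q[2],[.08,.051,.245]); print(s.x,s.fun)
from station import r
t=r.sense(); print(t['tcp_pos'],t['wrist_force']); d=t['tcp_pos'][1:]-s.x[:2]; print(np.arctan2(d[1],-d[0]), 0)
d=P[0]-s.x[:2]; print(np.arctan2(d[1],-d[0]))
E
```

```text
[0.07431889 0.06037488 0.23818681] [ 0.00079324 -0.00110423 -0.00065611  0.00125427  0.00018373 -0.0004709 ]
[0.57561742 0.16697293 0.2814315 ] [5.22185312 0.83728073 0.78878107]
1.9676944663772447 0
-0.03672629363667047
```

play_rows(
  plan=[
    [[0.06,-0.15,0,0,0,0],[0.12,-0.3,0,0,0,0],[0.18,-0.45,0,0,0,0],[0.24,-0.6,0,0,0,0],[0.24,-0.6,0,0,0,0]],
  ],
)

```text
time_s: 8.32
tcp_pos: [0.5755, 0.1712, 0.2798]
ee_rot: [[0.0, 0.016, -1.0], [-0.002, -1.0, -0.016], [-1.0, 0.002, -0.0]]
wrist_force: [5.6, -2.9, 2.1]
gripper_width: 0.176
```

```bash
python3 - <<'E'
from h import *
p,d=r.capture("scene"); cv2.imwrite("pics/s2.png",cv2.resize(p[50:300,130:430],None,fx=2.3,fy=2.3))
E
```

```text
(no output)
```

View pics/s2.png

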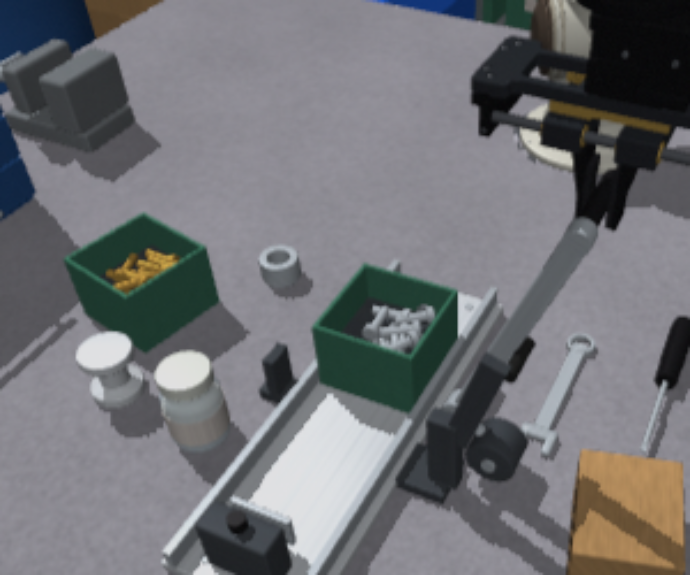

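The arm is over and at its rest: the force reversed and the pose matches the open position. I'll press 2 mm more, then release.

play_rows(
  plan=[
    [[0.1,-0.2,0,0,0,0],[0.1,-0.2,0,0,0,0],[0.1,-0.2,0,0,0,0]],
  ],
)

```text
time_s: 8.75
tcp_pos: [0.5755, 0.1712, 0.2797]
ee_rot: [[0.0, 0.016, -1.0], [-0.005, -1.0, -0.016], [-1.0, 0.005, -0.0]]
wrist_force: [5.8, -7.5, 4.6]
gripper_width: 0.173
```

play_rows(
  plan=[
    [[0,0,0,0,0,0],[0,0,0,0,0,0],[0,0,0,0,0,0]],
  ],
  hand=0.4,
)

```text
time_s: 9.12
tcp_pos: [0.5739, 0.174, 0.2779]
ee_rot: [[-0.003, 0.017, -1.0], [-0.0, -1.0, -0.017], [-1.0, 0.0, 0.003]]
wrist_force: [0.7, -0.0, -0.1]
gripper_width: 0.377
```

Released at the stop with no shock. Now up and clear, turning a quarter turn while heading for the near end of the lane.

play_rows(
  plan=[
    [[-3.5,0,0,0,0,0],[-7,0,0,0,0,0],[-7,5.2,3.3,0,0,0],[-7,10.4,6.5,0,0,0],[-7,13.9,8.8,0,0,0]],
  ],
)

```text
time_s: 9.75
tcp_pos: [0.4874, 0.0319, 0.3491]
ee_rot: [[-0.001, 0.017, -1.0], [0.0, -1.0, -0.017], [-1.0, -0.0, 0.001]]
wrist_force: [-0.2, -0.2, -0.3]
gripper_width: 0.402
```

play_rows(
  plan=[
    [[0,3.5,2.2,1,0,0],[0,6.9,4.3,2,0,0],[0,6.9,4.3,3,0,0],[0,6.9,4.3,4,0,0],[0,6.9,4.3,5,0,0]],
  ],
  hand=0.0,
)

```text
time_s: 10.38
tcp_pos: [0.4469, -0.0363, 0.3488]
ee_rot: [[-0.001, -0.759, -0.651], [0.001, -0.651, 0.759], [-1.0, 0.001, 0.001]]
wrist_force: [-0.2, 0.5, -0.2]
gripper_width: 0.01
```

play_rows(
  plan=[
    [[0,0,0,1,0,0],[0,0,0,2,0,0],[0,0,0,3,0,0],[0,0,0,4,0,0],[0,0,0,4,0,0]],
  ],
)

```text
time_s: 11.0
tcp_pos: [0.4471, -0.0362, 0.3488]
ee_rot: [[-0.001, -1.0, -0.019], [0.0, -0.019, 1.0], [-1.0, 0.001, 0.0]]
wrist_force: [1.1, 0.5, 0.2]
gripper_width: 0.005
```

```bash
python3 - <<'E'
from h import *
s=r.sense(); print(s['time_s'],s['tcp_pos'],s['ee_rot'].round(3),s['wrist_force'],s['joints'])
p,d=r.capture("scene"); cv2.imwrite("pics/s3.png",cv2.resize(p[50:310,130:430],None,fx=2.3,fy=2.3))
p,d=r.capture("top"); cv2.imwrite("pics/t3.png",cv2.resize(p[90:270,210:460],None,fx=3.1,fy=3.1)); np.save("top3d.npy",d); cv2.imwrite("pics/t3f.png",p)
E
```

```text
11.0 [ 0.44708424 -0.03620831  0.34883059] [[-0.001 -1.    -0.019]
 [ 0.    -0.019  1.   ]
 [-1.     0.001  0.   ]] [1.10969891 0.48116682 0.24892415] [ 1.62095979e+01  3.64785043e-01 -9.19871034e+00 -4.29540098e-02
 -8.04946204e+01 -1.51002007e+01]
```

View pics/s3.png

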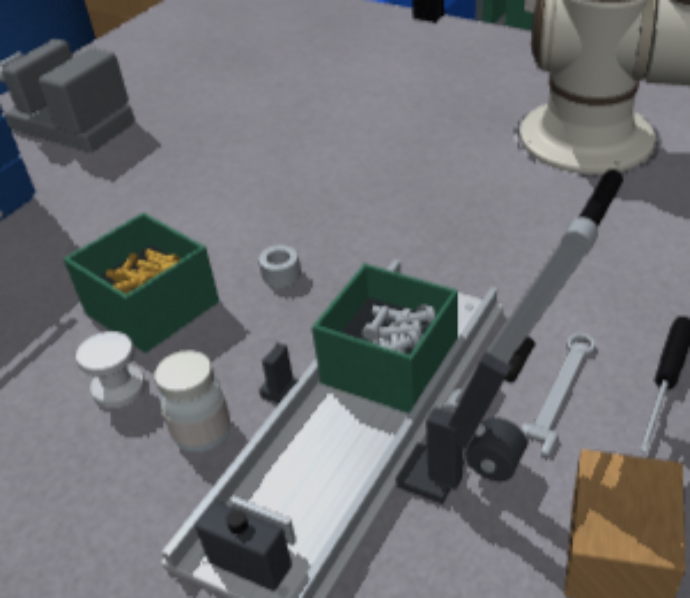

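View pics/t3.png

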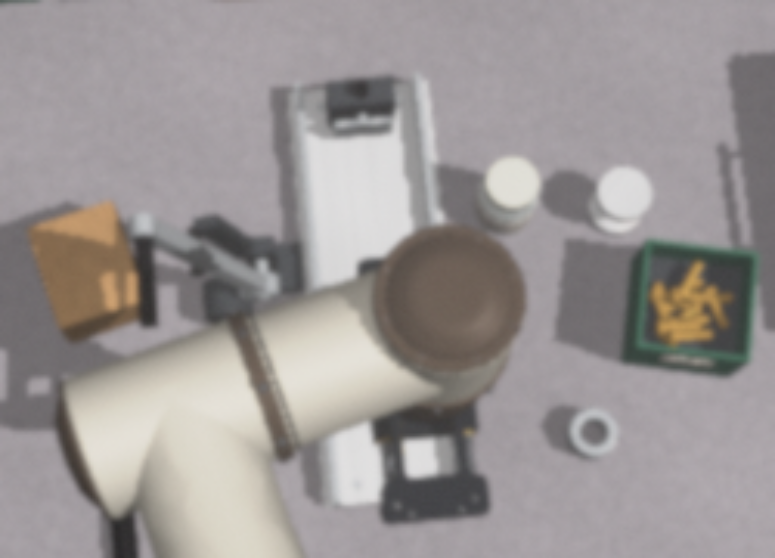

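```bash
python3 - <<'E'
from h import *
d=np.load("top3d.npy"); P=unproj("top",d)
for X,Y in ((450,300),(450,360),(380,330),(330,340),(260,380),(180,400),(120,420),(100,400),(200,470),(230,540)):
    u,v=int(210+X/3.1),int(90+Y/3.1); print((X,Y),P[v,u].round(3))
z=P[...,2]; m=(z>.4)&(P[...,0]>.2)
# link: points along perpendicular; print y, x-extent, z max
for y in np.arange(-.1,.3,.02):
    k=m&(abs(P[...,1]-y)<.01)
    if k.sum()>3: print(round(y,2),"x",P[k][:,0].min().round(3),P[k][:,0].max().round(3),"z",P[k][:,2].min().round(3),P[k][:,2].max().round(3))
E
```

```text
(450, 300) [ 0.444 -0.036  0.716]
(450, 360) [ 0.412 -0.034  0.706]
(380, 330) [0.432 0.003 0.705]
(330, 340) [0.432 0.03  0.695]
(260, 380) [0.411 0.07  0.698]
(180, 400) [0.403 0.112 0.697]
(120, 420) [0.395 0.146 0.697]
(100, 400) [0.407 0.156 0.694]
(200, 470) [0.364 0.104 0.703]
(230, 540) [0.325 0.09  0.708]
-0.08 x 0.354 0.468 z 0.432 0.711
-0.06 x 0.353 0.485 z 0.425 0.719
-0.04 x 0.352 0.489 z 0.425 0.72
-0.02 x 0.351 0.54 z 0.428 0.72
0.0 x 0.352 0.542 z 0.428 0.715
0.02 x 0.2 0.472 z 0.651 0.729
0.04 x 0.2 0.466 z 0.648 1.485
0.06 x 0.2 0.46 z 0.647 0.739
0.08 x 0.2 0.458 z 0.665 0.735
0.1 x 0.2 0.45 z 0.669 0.724
0.12 x 0.232 0.445 z 0.668 0.708
0.14 x 0.315 0.439 z 0.652 0.701
0.16 x 0.347 0.432 z 0.653 0.702
0.18 x 0.36 0.427 z 0.657 0.698
```

The gate is open at rest and the bin hasn't moved. One hazard: the wrist link sits about 0.25 m above the TCP and extends left to y≈0.18, so pushing with the tool vertical would hit the raised handle. I'll lean the tool back (20°, later about 35°) to keep that link behind the handle.

play_rows(
  plan=[
    [[4,-0.5,0,0,0,-1],[9,-1,0,0,0,-2],[14,-1.5,0,0,0,-2],[19,-2,0,0,0,-2],[23,-2.3,0,0,0,-2]],
  ],
)

```text
time_s: 11.72
tcp_pos: [0.4701, -0.0358, 0.1179]
ee_rot: [[0.342, -0.94, -0.02], [0.007, -0.018, 1.0], [-0.94, -0.342, -0.0]]
wrist_force: [0.6, -1.0, 0.2]
gripper_width: 0.003
```

```bash
python3 - <<'E'
from h import *
s=r.sense(); print(s['tcp_pos'],s['ee_rot'].round(3),s['joints'].round(1))
th=np.radians(.93); ax=np.array([np.cos(th),np.sin(th)]); o=np.array([.4675,-.0361])
# stop and plate from first pictures
for n in("top","scene"):
    d=np.load(f"{n}0d.npy"); P=unproj(n,d); q=P[...,:2]-o; x=q@ax; y=q@np.array([-ax[1],ax[0]])
    m=(abs(y)<.028)&(x>.2)&(x<.4)&(P[...,2]>.03)&(P[...,2]<.1)
    for z0 in (.035,.045,.055,.065,.075):
        k=m&(abs(P[...,2]-z0)<.005)
        if k.sum(): print(n,z0,k.sum(),np.percentile(x[k],[1,10,25,50,75,95]).round(4))
p=cv2.imread("pics/top0.png"); cv2.imwrite("pics/stop.png",cv2.resize(p[105:150,290:370],None,fx=9,fy=9,interpolation=cv2.INTER_CUBIC))
p,d=r.capture("scene"); cv2.imwrite("pics/s4.png",cv2.resize(p[50:310,130:430],None,fx=2.3,fy=2.3))
E
```

```text
[ 0.47007572 -0.03580091  0.11788649] [[ 0.342 -0.94  -0.02 ]
 [ 0.007 -0.018  1.   ]
 [-0.94  -0.342 -0.   ]] [ 18.    5.3 -50.7  21.3 -15.9 -36.5]
top 0.035 32 [0.3253 0.3257 0.3269 0.329  0.3435 0.3454]
top 0.045 43 [0.3254 0.3271 0.3278 0.3391 0.3432 0.3452]
top 0.055 59 [0.3251 0.3264 0.3281 0.3325 0.3429 0.3444]
top 0.065 67 [0.3245 0.3279 0.3434 0.3468 0.3587 0.3701]
top 0.075 100 [0.3417 0.3437 0.3476 0.3535 0.3635 0.3697]
scene 0.035 60 [0.3324 0.3717 0.3723 0.3728 0.3731 0.3737]
scene 0.045 63 [0.3327 0.3722 0.3725 0.3727 0.3731 0.3735]
scene 0.055 135 [0.3277 0.3316 0.3327 0.3334 0.3729 0.3735]
scene 0.065 121 [0.3275 0.3291 0.3304 0.3721 0.3728 0.3733]
scene 0.075 331 [0.344  0.3477 0.3529 0.3621 0.368  0.3724]
```

View pics/s4.png

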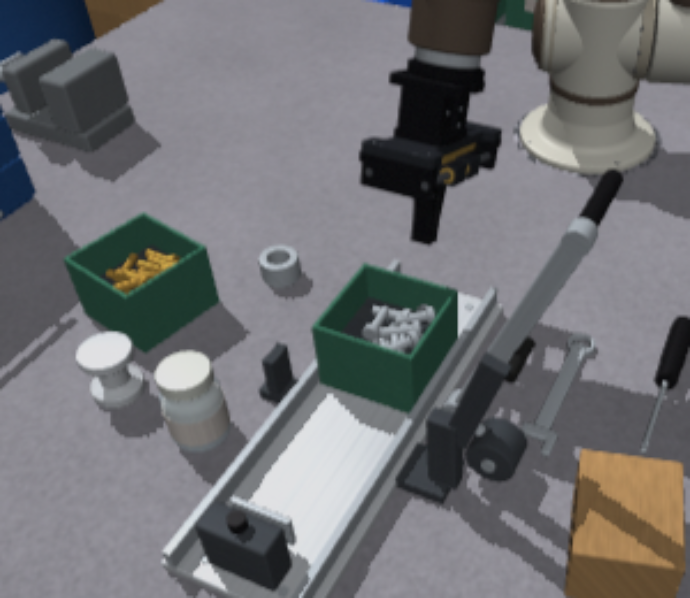

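View pics/stop.png

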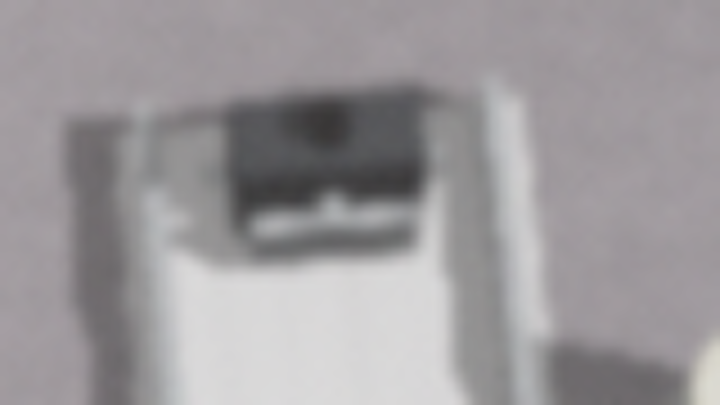

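The wrist joint is close to its -9° limit when leaning back, so I'll fit a kinematic model and check the push postures before going on.

```bash
cat > kin.py <<'E'
import numpy as np
from scipy.optimize import least_squares
from scipy.spatial.transform import Rotation as Ro
def rot(a,d): return Ro.from_euler(a,d,degrees=True).as_matrix()
def fk(q,p):
    h,a1,L1,a3,L2,d,T,j60=p
    R=rot('z',q[0]); x=np.array([0,0,h])+R@[a1,0,0]; sh=x.copy()
    R=R@rot('y',q[1]); el=x+R@[0,0,L1]; R=R@rot('y',-q[2]); x=el+R@[0,0,a3]; fo=x.copy()
    w1=x+R@[L2,0,0]; R=R@rot('x',q[3]); 
    R=R@rot('y',-q[4]); w2=w1+R@[0,-d,0]; t=w2+R@[T,0,0]; R=R@rot('x',q[5]+j60)
    return t,R,dict(sh=sh,el=el,fo=fo,w1=w1,w2=w2)
LO=np.array([-179.83,-69.29,-61.27,-181.25,-171.15,-177.46]);HI=np.array([179.83,118.12,80.66,117.63,-9.14,177.46])
E
python3 - <<'E'
from kin import *
from station import r
s=r.sense()
D=[([91.0769873,22.0906127,.378718469,-.0280395,-68.4097,-14.81426],[.14828639,.60653406,.22145637],[[0,-.237645,-.97135],[0,-.97135,.237645],[-1,0,0]]),
([16.2096,.364785,-9.19871,-.042954,-80.49462,-15.1002],[.44708424,-.03620831,.34883059],[[-.001,-1,-.019],[0,-.019,1],[-1,.001,0]]),
(s['joints'],s['tcp_pos'],s['ee_rot'])]
print(s['joints'])
best=None
for sg in (1,-1):
  for sh in(1,-1):
    import kin
    def res(p):
        e=[]
        for q,t,R in D:
            q=np.array(q,float).copy(); q[3]*=sg; q[5]*=sh
            a,b,_=fk(q,p); e+=list(a-t)+list(.3*(b-np.array(R)).ravel())
        return np.array(e)
    for j0 in (0,90,180,270):
        x=least_squares(res,[.15,0,.5,0,.42,.16,.3,j0],x_scale=[.1,.1,.1,.1,.1,.1,.1,50])
        print(sg,sh,j0,x.cost,x.x.round(4))
E
```

```text
[ 17.95500935   5.65041345 -51.16953809  21.38606401 -15.71456614
 -36.60525767]
1 1 0 0.004513953913764135 [ -0.3454   0.2287   0.4551   0.1698   0.1588   0.1662  -0.0754 -59.4118]
1 1 90 0.0045139539137650075 [ -0.3454   0.2287   0.4551   0.1698   0.1588   0.1662  -0.0754 -59.4118]
1 1 180 0.004513953913765074 [-3.454000e-01  2.287000e-01  4.551000e-01  1.698000e-01  1.588000e-01
  1.662000e-01 -7.540000e-02  3.005882e+02]
1 1 270 0.00451395391378933 [-3.454000e-01  2.287000e-01  4.551000e-01  1.698000e-01  1.588000e-01
  1.662000e-01 -7.540000e-02  3.005882e+02]
1 -1 0 0.0350101533071434 [-3.454000e-01  2.287000e-01  4.551000e-01  1.698000e-01  1.588000e-01
  1.662000e-01 -7.540000e-02 -1.033829e+02]
1 -1 90 0.03501015330618638 [-3.454000e-01  2.287000e-01  4.551000e-01  1.698000e-01  1.588000e-01
  1.662000e-01 -7.540000e-02  2.566169e+02]
1 -1 180 0.03501015330600076 [-3.454000e-01  2.287000e-01  4.551000e-01  1.698000e-01  1.588000e-01
  1.662000e-01 -7.540000e-02  2.566169e+02]
1 -1 270 0.035010153305954604 [-3.45400e-01  2.28700e-01  4.55100e-01  1.69800e-01  1.58800e-01
  1.
[... 268 characters left out ...]
1 [1.6060e-01 0.0000e+00 5.6490e-01 0.0000e+00 4.2180e-01 1.5980e-01
 3.0650e-01 3.1403e+02]
-1 1 270 0.0337094000195446 [1.6060e-01 0.0000e+00 5.6490e-01 0.0000e+00 4.2180e-01 1.5980e-01
 3.0650e-01 3.1403e+02]
-1 -1 0 4.504699150112532e-07 [  0.1606   0.       0.5649   0.       0.4218   0.1598   0.3065 -89.9954]
-1 -1 90 4.5046991513436266e-07 [  0.1606   0.       0.5649   0.       0.4218   0.1598   0.3065 -89.9954]
-1 -1 180 4.504699150112465e-07 [1.606000e-01 0.000000e+00 5.649000e-01 0.000000e+00 4.218000e-01
 1.598000e-01 3.065000e-01 2.700046e+02]
-1 -1 270 4.5046991501739074e-07 [1.606000e-01 0.000000e+00 5.649000e-01 0.000000e+00 4.218000e-01
 1.598000e-01 3.065000e-01 2.700046e+02]
```

```bash
cat > plan.py <<'E'
from kin import *
p=[.1606,0,.5649,0,.4218,.1598,.3065,-90.]
S=np.array([1,1,1,-1,1,-1])
F=lambda q:fk(np.array(q)*S,p)
th=.93; A=rot('z',th); o=np.array([.4675,-.0361,0])
W=lambda v:o+A@np.array(v)
R0=np.array([[0,-1,0],[0,0,1],[-1,0,0.]])
def ori(phi,rho): return A@rot('x',rho)@rot('y',-phi)@R0
def ik(t,R,q0):
    f=lambda q:(lambda a:np.r_[(a[0]-t)*10,(a[1]-R).ravel()])(F(q))
    return least_squares(f,np.clip(q0,LO+.1,HI-.1),bounds=(LO,HI))
def segd(a,b,c,d,n=60):
    s=np.linspace(0,1,n)[:,None]; P=a+(b-a)*s; Q=c+(d-c)*s
    return np.linalg.norm(P[:,None]-Q[None],axis=2).min()
gate=[("hand",W([.072,.206,.297]),W([.165,.206,.297]),.008),("bar",W([.165,.105,.05]),W([.165,.21,.305]),.013),("post",W([.201,.085,0]),W([.201,.15,.18]),.02),("cw",W([.10,.12,.06]),W([.18,.12,.06]),.03)]
def clear(q):
    t,R,k=F(q); w1,w2=k['w1'],k['w2']; u=(w1-w2)/np.linalg.norm(w1-w2)
    segs=[("link",w1+u*.02,w2,.06),("fore",k['fo'],w1,.06),("tool",w2,t-.12*R[:,0],.05)]
    return {(a[0]+"-"+g[0]):segd(a[1],a[2],g[1],g[2])-a[3]-g[3] for a in segs for g in gate}
def body(R,tip,wallx):
    m=1e9; Rl=A.T@R
    for yy in np.linspace(-.095,.095,20):
        for zz in(-.0375,0,.0375):
            v=Rl@np.array([-.07,yy,zz])
            if v[0]>wallx: m=min(m,tip+v[2]-.094)
            else: m=min(m,tip+v[2]-.02)
    return m
E
python3 - <<'E'
from plan import *
q0=np.array([16,5,-40,0,-60,-15.])
for phi,rho in((0,0),(10,0),(15,0),(20,0),(25,0),(0,15),(0,20),(10,15),(10,20),(15,15),(15,20),(20,20),(15,25)):
    R=ori(phi,rho); out=[]; q=q0
    for x in (-.0,.05,.1,.15,.18,.215):
        tip=.034; s=ik(W([x,0,tip]),R,q); q=s.x; c=clear(q); k=min(c,key=c.get)
        lim=min((q-LO).min(),(HI-q).min())
        out.append(f"{x}:{'ok' if s.cost<1e-6 else 'NO'} {k} {c[k]*1e3:.0f} j5 {q[4]:.0f} j3 {q[2]:.0f}")
    print(phi,rho,"bodymargin",round(body(R,.034,.015)*1e3,1)); print("   ",out)
E
```

```text
0 0 bodymargin 10.0
    ['-0.0:ok link-hand 61 j5 -34 j3 -35', '0.05:ok link-hand 14 j5 -38 j3 -28', '0.1:ok link-hand -14 j5 -41 j3 -21', '0.15:ok link-hand -15 j5 -45 j3 -13', '0.18:ok link-bar -21 j5 -47 j3 -8', '0.215:ok link-bar -21 j5 -50 j3 -3']
10 0 bodymargin 15.0
    ['-0.0:ok tool-cw 114 j5 -18 j3 -45', '0.05:ok link-hand 77 j5 -22 j3 -38', '0.1:ok link-hand 23 j5 -25 j3 -30', '0.15:ok link-hand -18 j5 -29 j3 -23', '0.18:ok link-hand -24 j5 -31 j3 -18', '0.215:ok link-hand -24 j5 -34 j3 -13']
15 0 bodymargin 16.7
    ['-0.0:NO tool-cw 119 j5 -9 j3 -51', '0.05:ok tool-cw 90 j5 -10 j3 -47', '0.1:ok link-hand 66 j5 -15 j3 -37', '0.15:ok link-hand 7 j5 -20 j3 -29', '0.18:ok link-hand -20 j5 -22 j3 -24', '0.215:ok link-hand -29 j5 -25 j3 -18']
20 0 bodymargin 21.2
    ['-0.0:NO tool-cw 126 j5 -9 j3 -48', '0.05:NO tool-cw 96 j5 -9 j3 -44', '0.1:NO tool-cw 76 j5 -9 j3 -40', '0.15:NO link-hand 61 j5 -9 j3 -37', '0.18:ok link-hand 32 j5 -11 j3 -32', '0.215:ok link-hand -14 j5 -15 j3 -25']
25 0 bodymargin 26.7
    ['-0.0:NO link-hand 122 j5 -9 j3 -43', '0.05:NO link-hand 92 j5 -9 j3
[... 1443 characters left out ...]
nd 135 j5 -33 j3 -29', '0.05:ok tool-cw 117 j5 -35 j3 -23', '0.1:ok tool-cw 103 j5 -36 j3 -17', '0.15:ok tool-cw 100 j5 -38 j3 -11', '0.18:ok tool-cw 100 j5 -40 j3 -8', '0.215:ok tool-post 97 j5 -42 j3 -3']
20 20 bodymargin 3.4
    ['-0.0:ok tool-cw 147 j5 -29 j3 -30', '0.05:ok tool-cw 120 j5 -30 j3 -25', '0.1:ok tool-cw 102 j5 -32 j3 -19', '0.15:ok tool-cw 98 j5 -33 j3 -14', '0.18:ok tool-cw 98 j5 -34 j3 -10', '0.215:ok tool-post 96 j5 -36 j3 -6']
15 25 bodymargin -6.4
    ['-0.0:ok tool-cw 148 j5 -39 j3 -26', '0.05:ok tool-cw 123 j5 -40 j3 -21', '0.1:ok tool-cw 109 j5 -41 j3 -15', '0.15:ok tool-cw 107 j5 -43 j3 -9', '0.18:ok tool-cw 107 j5 -44 j3 -5', '0.215:ok tool-post 104 j5 -46 j3 -1']
```

Leaning 20° back and 13° to the right is feasible along the whole push, with over 60 mm of clearance to the gate. I'll apply the right lean and descend behind the bin.

play_rows(
  plan=[
    [[0,0,0,0.22,-0.61,0],[0,0,0,0.44,-1.22,0],[3,1.1,0,0.44,-1.22,0],[6,2.2,0,0.44,-1.22,0],[7.9,2.87,0,0.44,-1.22,0]],
  ],
)

```text
time_s: 12.4
tcp_pos: [0.4712, -0.0357, 0.0349]
ee_rot: [[0.339, -0.941, -0.019], [0.218, 0.059, 0.974], [-0.915, -0.334, 0.226]]
wrist_force: [-0.7, -0.0, -0.3]
gripper_width: 0.008
```

```bash
python3 - <<'E'
from h import *
import plan
s=r.sense(); print(s['time_s'],s['tcp_pos'],s['wrist_force'],s['joints'].round(1)); R=s['ee_rot']; print(R.round(3))
print("lane",(plan.A.T@(s['tcp_pos']-plan.o)).round(4)); c=plan.clear(s['joints']); k=min(c,key=c.get); print(k,c[k])
print("lane fwd in tool",(R.T@plan.A[:,0]).round(4),"up",(R.T@[0,0,1]).round(4),"left",(R.T@plan.A[:,1]).round(4))
p,d=r.capture("scene"); cv2.imwrite("pics/s5.png",cv2.resize(p[50:310,130:430],None,fx=2.3,fy=2.3))
E
```

```text
12.4 [ 0.47117396 -0.03571795  0.03485045] [-0.66004038 -0.01414598 -0.29672665] [  4.9  17.  -34.7 -33.3 -20.1  23.5]
[[ 0.339 -0.941 -0.019]
 [ 0.218  0.059  0.974]
 [-0.915 -0.334  0.226]]
lane [0.0037 0.0003 0.0349]
link-hand 0.10800190590262718
lane fwd in tool [ 0.3421 -0.9396 -0.0028] up [-0.9152 -0.3339  0.2256] left [0.2129 0.0746 0.9742]
```

View pics/s5.png

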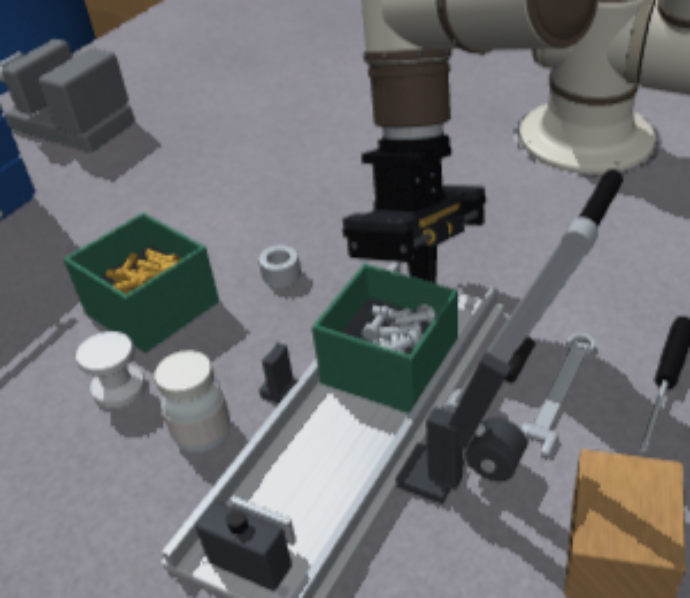

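The gripper is behind the bin at deck height with everything clear. I'll start pushing along (0.342, -0.940) in tool axes, gently through first contact.

play_rows(
  plan=[
    [[0.17,-0.47,0,0,0,0],[0.34,-0.94,0,0,0,0],[0.48,-1.32,0,0,0,0],[0.62,-1.69,0,0,0,0],[0.72,-1.97,0,0,0,0]],
  ],
)

```text
time_s: 13.08
tcp_pos: [0.4918, -0.0357, 0.0355]
ee_rot: [[0.339, -0.941, -0.017], [0.217, 0.06, 0.974], [-0.915, -0.334, 0.224]]
wrist_force: [-1.0, 1.0, 1.0]
gripper_width: 0.007
```

play_rows(
  plan=[
    [[0.08,-0.23,0,0,0,0],[0.17,-0.47,0,0,0,0],[0.25,-0.7,0,0,0,0],[0.34,-0.94,0,0,0,0],[0.43,-1.17,0,0,0,0]],
  ],
)

```text
time_s: 13.7
tcp_pos: [0.499, -0.0352, 0.0337]
ee_rot: [[0.329, -0.944, -0.016], [0.219, 0.06, 0.974], [-0.918, -0.324, 0.227]]
wrist_force: [-10.2, -0.1, 7.3]
gripper_width: 0.006
```

```bash
python3 - <<'E'
from h import *
s=r.sense(); print(s['time_s'],s['tcp_pos'],s['wrist_force'],s['moment'])
p,d=r.capture("scene"); cv2.imwrite("pics/s6.png",cv2.resize(p[90:260,190:400],None,fx=3.5,fy=3.5,interpolation=cv2.INTER_CUBIC)); 
p0=cv2.imread("pics/s5.png")
s=r.sense(); print(s['time_s'],s['tcp_pos'],s['wrist_force'])
import plan
hsv=cv2.cvtColor(p,cv2.COLOR_BGR2HSV); m=((hsv[...,0]>55)&(hsv[...,0]<95)&(hsv[...,1]>90))
P=unproj("scene",d); L=(P-plan.o)@plan.A
k=m&(abs(L[...,1])<.08)&(L[...,2]>.05)&(abs(L[...,0]-.1)<.12)
print(np.percentile(L[k],[1,99],axis=0).round(4))
f=k&(L[...,2]<.085); print("front face x", np.percentile(L[f][:,0],[50,90,97]))
E
```

```text
13.7 [ 0.49903022 -0.03520933  0.03366922] [-10.1713972   -0.08435737   7.25050534] [0.0040964  2.49853543 0.64007455]
13.75 [ 0.49973121 -0.03523858  0.03376475] [-6.36933662  0.85169188  3.28053727]
[[ 0.0406 -0.0524  0.051 ]
 [ 0.1504  0.0555  0.0967]]
front face x [0.10563963 0.14918027 0.1498624 ]
```

View pics/s6.png

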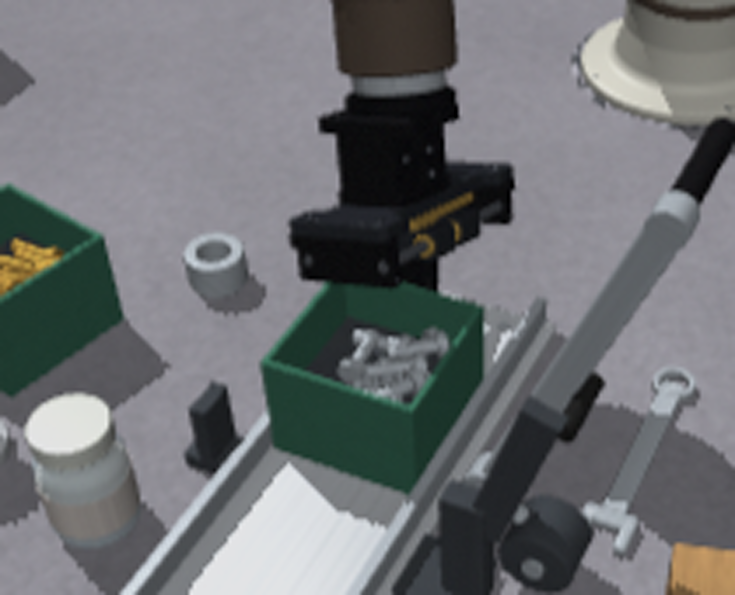

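The bin has just begun to slide; force peaked near 10 N with a 7 N downward component from deflection. I'll lift the tool 3 mm to unload that, then continue slowly.

play_rows(
  plan=[
    [[-0.14,-0.05,0.03,0,0,0],[-0.27,-0.1,0.07,0,0,0],[-0.2,-0.29,0.07,0,0,0],[-0.13,-0.48,0.07,0,0,0]],
  ],
)

```text
time_s: 14.25
tcp_pos: [0.508, -0.0355, 0.0379]
ee_rot: [[0.338, -0.941, -0.017], [0.217, 0.06, 0.974], [-0.916, -0.333, 0.224]]
wrist_force: [-2.4, 0.1, -3.2]
gripper_width: 0.005
```

play_rows(
  plan=[
    [[0.1,-0.28,0,0,0,0],[0.22,-0.6,0,0,0,0],[0.34,-0.94,0,0,0,0],[0.48,-1.32,0,0,0,0],[0.62,-1.7,0,0,0,0]],
  ],
)

```text
time_s: 14.88
tcp_pos: [0.5264, -0.0352, 0.0381]
ee_rot: [[0.338, -0.941, -0.017], [0.217, 0.06, 0.974], [-0.916, -0.333, 0.224]]
wrist_force: [-2.5, 0.8, -2.0]
gripper_width: 0.005
```

play_rows(
  plan=[
    [[0.14,-0.38,0,0,0,0],[0.27,-0.75,0,0,0,0],[0.41,-1.13,0,0,0,0],[0.55,-1.5,0,0,0,0],[0.68,-1.88,0,0,0,0]],
  ],
)

```text
time_s: 15.5
tcp_pos: [0.5463, -0.0349, 0.0381]
ee_rot: [[0.338, -0.941, -0.017], [0.217, 0.06, 0.974], [-0.916, -0.333, 0.224]]
wrist_force: [-1.8, 0.4, -2.3]
gripper_width: 0.003
```

play_rows(
  plan=[
    [[0.14,-0.38,0,0,0,0],[0.27,-0.75,0,0,0,0],[0.41,-1.13,0,0,0,0],[0.55,-1.5,0,0,0,0],[0.68,-1.88,0,0,0,0]],
  ],
)

```text
time_s: 16.12
tcp_pos: [0.5663, -0.0345, 0.0381]
ee_rot: [[0.338, -0.941, -0.017], [0.217, 0.06, 0.974], [-0.916, -0.333, 0.224]]
wrist_force: [-2.7, 0.2, -1.8]
gripper_width: 0.006
```

play_rows(
  plan=[
    [[0.14,-0.38,0,0,0,0],[0.27,-0.75,0,0,0,0],[0.41,-1.13,0,0,0,0],[0.55,-1.5,0,0,0,0],[0.68,-1.88,0,0,0,0]],
  ],
)

```text
time_s: 16.75
tcp_pos: [0.5863, -0.0342, 0.0382]
ee_rot: [[0.338, -0.941, -0.017], [0.217, 0.06, 0.974], [-0.916, -0.333, 0.224]]
wrist_force: [-3.1, -0.0, -2.1]
gripper_width: 0.005
```

```bash
cat > chk.py <<'E'
import sys
from h import *
import plan
s=r.sense(); print(s['time_s'],s['tcp_pos'].round(4),s['wrist_force'].round(1),s['joints'].round(1),"lane",(plan.A.T@(s['tcp_pos']-plan.o)).round(4))
c=plan.clear(s['joints']); k=min(c,key=c.get); print(k,c[k].round(3))
p,d=r.capture("scene"); cv2.imwrite(f"pics/{sys.argv[1]}.png",cv2.resize(p[90:310,170:400],None,fx=2.7,fy=2.7,interpolation=cv2.INTER_CUBIC))
cv2.imwrite(f"pics/{sys.argv[1]}f.png",p)
hsv=cv2.cvtColor(p,cv2.COLOR_BGR2HSV); m=((hsv[...,0]>55)&(hsv[...,0]<95)&(hsv[...,1]>90))
P=unproj("scene",d); L=(P-plan.o)@plan.A
k=m&(abs(L[...,1])<.08)&(L[...,2]>.05)&(L[...,0]<.38)&(L[...,0]>0)
print("bin",np.percentile(L[k],[1,50,99],axis=0).round(4))
b=(abs(L[...,1])<.04)&(L[...,2]>.03)&(L[...,2]<.085)&(L[...,0]>.30)&(L[...,0]<.4)&~m
print("stop n",b.sum(),np.percentile(L[b][:,0],[2,10,50]).round(4))
E
python3 chk.py s7
```

```text
16.75 [ 0.5863 -0.0342  0.0382] [-3.1 -0.  -2.1] [  5.1  24.5 -22.1 -26.7 -24.5  16.2] lane [ 0.1188 -0.      0.0382]
link-hand 0.064
bin [[ 0.1286 -0.0532  0.0509]
 [ 0.1962  0.0016  0.0767]
 [ 0.2376  0.0553  0.097 ]]
stop n 1049 [0.3287 0.3326 0.3633]
```

View pics/s7.png

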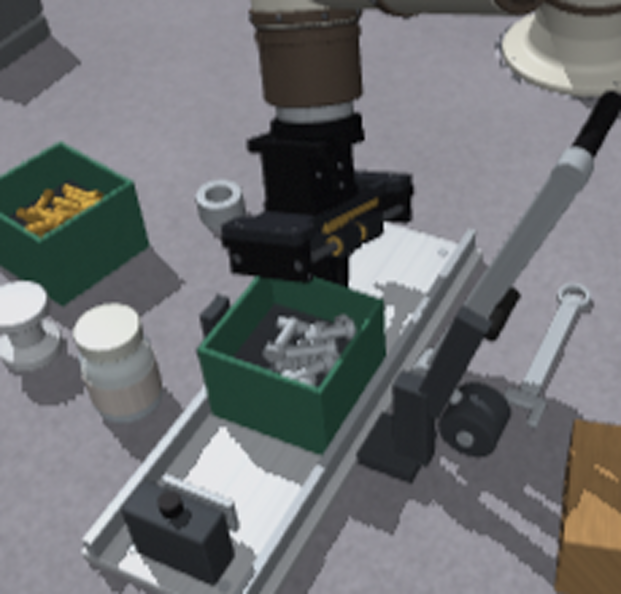

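```bash
python3 - <<'E'
from h import *
import plan
f,cx,cy,R,t=cal("wrist"); C=-R.T@t; s=r.sense()
print("cam lane",plan.A.T@(C-plan.o),"rel tool",s['ee_rot'].T@(C-s['tcp_pos']))
p=cv2.imread("pics/top0.png"); d=np.load("top0d.npy"); P=unproj("top",d); L=(P-plan.o)@plan.A
k=(L[...,2]>.06)&(L[...,1]<-.08)&(L[...,1]>-.18)&(L[...,0]>.2)&(L[...,0]<.4); print("jar",np.percentile(L[k],[2,50,98],axis=0).round(3))
E
```

```text
cam lane [ 0.06474528 -0.10832191  0.16889745] rel tool [-0.16110012 -0.00026654 -0.07615901]
jar [[ 0.215 -0.163  0.061]
 [ 0.236 -0.136  0.089]
 [ 0.265 -0.112  0.096]]
```

play_rows(
  plan=[
    [[0.14,-0.38,0,0,0,0],[0.27,-0.75,0,0,0,0],[0.41,-1.13,0,0,0,0],[0.55,-1.5,0,0,0,0],[0.68,-1.88,0,0,0,0]],
  ],
)

```text
time_s: 17.42
tcp_pos: [0.6059, -0.0338, 0.0384]
ee_rot: [[0.338, -0.941, -0.017], [0.217, 0.06, 0.974], [-0.916, -0.333, 0.225]]
wrist_force: [-5.1, 0.4, 0.9]
gripper_width: 0.006
```

play_rows(
  plan=[
    [[0.14,-0.38,0,0,0,0],[0.27,-0.75,0,0,0,0],[0.41,-1.13,0,0,0,0],[0.55,-1.5,0,0,0,0],[0.68,-1.88,0,0,0,0]],
  ],
)

```text
time_s: 18.05
tcp_pos: [0.626, -0.0335, 0.0384]
ee_rot: [[0.338, -0.941, -0.017], [0.217, 0.06, 0.974], [-0.916, -0.333, 0.225]]
wrist_force: [-4.8, 1.0, 0.6]
gripper_width: 0.004
```

play_rows(
  plan=[
    [[0.14,-0.38,0,0,0,0],[0.27,-0.75,0,0,0,0],[0.41,-1.13,0,0,0,0],[0.55,-1.5,0,0,0,0],[0.68,-1.88,0,0,0,0]],
  ],
)

```text
time_s: 18.68
tcp_pos: [0.6461, -0.0331, 0.0384]
ee_rot: [[0.338, -0.941, -0.017], [0.217, 0.06, 0.974], [-0.916, -0.333, 0.225]]
wrist_force: [-4.0, -0.3, 1.1]
gripper_width: 0.004
```

play_rows(
  plan=[
    [[0.07,-0.19,0,0,0,0],[0.14,-0.38,0,0,0,0],[0.21,-0.56,0,0,0,0],[0.27,-0.75,0,0,0,0],[0.34,-0.94,0,0,0,0]],
  ],
)

```text
time_s: 19.3
tcp_pos: [0.6559, -0.033, 0.0384]
ee_rot: [[0.338, -0.941, -0.017], [0.217, 0.06, 0.974], [-0.916, -0.333, 0.225]]
wrist_force: [-5.0, -0.0, 1.7]
gripper_width: 0.006
```

play_rows(
  plan=[
    [[0.07,-0.19,0,0,0,0],[0.14,-0.38,0,0,0,0],[0.21,-0.56,0,0,0,0],[0.27,-0.75,0,0,0,0],[0.34,-0.94,0,0,0,0]],
  ],
)

```text
time_s: 19.92
tcp_pos: [0.6659, -0.0328, 0.0384]
ee_rot: [[0.338, -0.941, -0.017], [0.217, 0.06, 0.974], [-0.916, -0.333, 0.225]]
wrist_force: [-5.4, 0.3, 0.8]
gripper_width: 0.004
```

```bash
python3 chk.py s8
```

```text
19.925 [ 0.6659 -0.0328  0.0384] [-5.4  0.3  0.8] [  4.9  30.  -12.3 -23.2 -28.4  12.4] lane [1.984e-01 1.000e-04 3.840e-02]
link-bar 0.057
bin [[ 0.2078 -0.0534  0.051 ]
 [ 0.2758  0.0032  0.0761]
 [ 0.3167  0.0552  0.0964]]
stop n 1043 [0.3284 0.3325 0.3635]
```

View pics/s8.png

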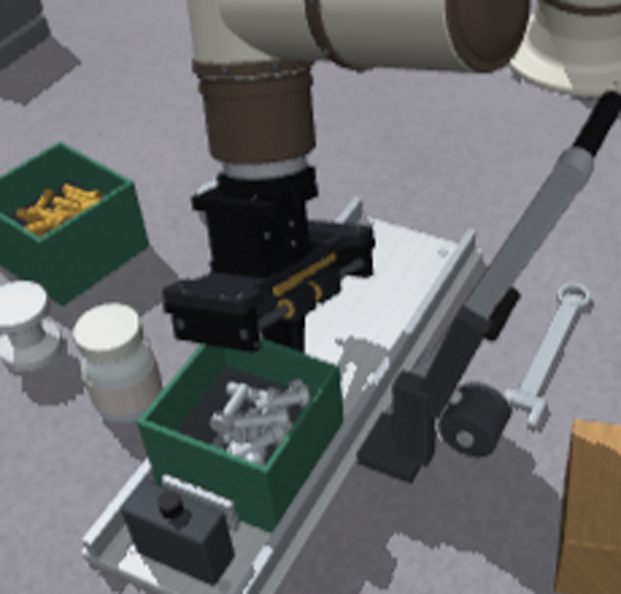

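The bin's front is about 10 mm from the plate. I'll take smaller steps from here.

play_rows(
  plan=[
    [[0.05,-0.14,0,0,0,0],[0.1,-0.28,0,0,0,0],[0.15,-0.42,0,0,0,0],[0.2,-0.56,0,0,0,0],[0.26,-0.7,0,0,0,0]],
  ],
)

```text
time_s: 20.6
tcp_pos: [0.6733, -0.0327, 0.0384]
ee_rot: [[0.338, -0.941, -0.017], [0.217, 0.06, 0.974], [-0.916, -0.333, 0.225]]
wrist_force: [-6.6, 0.3, 2.5]
gripper_width: 0.005
```

play_rows(
  plan=[
    [[0.04,-0.11,0,0,0,0],[0.08,-0.22,0,0,0,0],[0.12,-0.33,0,0,0,0],[0.16,-0.44,0,0,0,0]],
  ],
)

```text
time_s: 21.1
tcp_pos: [0.6776, -0.0326, 0.0383]
ee_rot: [[0.337, -0.941, -0.017], [0.217, 0.06, 0.974], [-0.916, -0.332, 0.225]]
wrist_force: [-7.3, 0.1, 2.9]
gripper_width: 0.008
```

play_rows(
  plan=[
    [[0.03,-0.09,0,0,0,0],[0.07,-0.19,0,0,0,0],[0.1,-0.28,0,0,0,0]],
  ],
)

```text
time_s: 21.48
tcp_pos: [0.6803, -0.0324, 0.0383]
ee_rot: [[0.337, -0.941, -0.017], [0.217, 0.06, 0.974], [-0.916, -0.332, 0.225]]
wrist_force: [-8.3, 0.7, 2.5]
gripper_width: 0.007
```

play_rows(
  plan=[
    [[0.03,-0.07,0,0,0,0],[0.05,-0.14,0,0,0,0],[0.07,-0.19,0,0,0,0]],
  ],
)

```text
time_s: 21.85
tcp_pos: [0.6821, -0.0324, 0.0383]
ee_rot: [[0.336, -0.942, -0.017], [0.217, 0.06, 0.974], [-0.916, -0.331, 0.225]]
wrist_force: [-8.2, -0.9, 3.9]
gripper_width: 0.003
```

play_rows(
  plan=[
    [[0.03,-0.07,0,0,0,0],[0.05,-0.14,0,0,0,0],[0.07,-0.19,0,0,0,0]],
  ],
)

```text
time_s: 22.22
tcp_pos: [0.6839, -0.0323, 0.0383]
ee_rot: [[0.336, -0.942, -0.017], [0.218, 0.06, 0.974], [-0.916, -0.331, 0.225]]
wrist_force: [-9.6, 0.2, 4.1]
gripper_width: 0.009
```

play_rows(
  plan=[
    [[0.02,-0.05,0,0,0,0],[0.03,-0.09,0,0,0,0],[0.03,-0.09,0,0,0,0]],
  ],
)

```text
time_s: 22.6
tcp_pos: [0.6848, -0.0323, 0.0383]
ee_rot: [[0.336, -0.942, -0.017], [0.218, 0.06, 0.974], [-0.916, -0.331, 0.225]]
wrist_force: [-9.1, 0.4, 4.8]
gripper_width: 0.005
```

```bash
python3 chk.py s9
```

```text
22.6 [ 0.6848 -0.0323  0.0383] [-9.1  0.4  4.8] [  4.8  31.4  -9.8 -22.4 -29.6  11.6] lane [0.2174 0.0003 0.0383]
link-bar 0.053
bin [[ 0.2268 -0.0532  0.0514]
 [ 0.2908  0.0048  0.0774]
 [ 0.3355  0.0553  0.0965]]
stop n 1095 [0.3015 0.3096 0.3626]
```

View pics/s9.png

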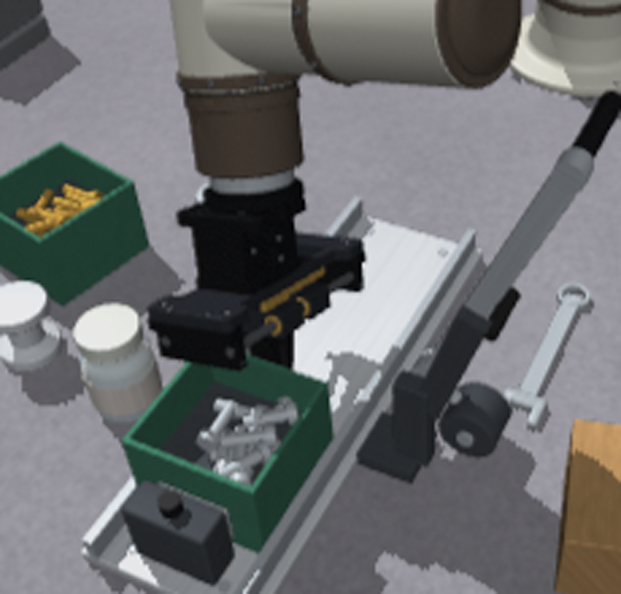

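play_rows(
  plan=[
    [[-0.07,-0.07,0.02,0,0,0],[-0.06,-0.13,0.02,0,0,0],[-0.06,-0.13,0.02,0,0,0]],
  ],
)

```text
time_s: 23.02
tcp_pos: [0.6868, -0.0324, 0.0387]
ee_rot: [[0.337, -0.941, -0.017], [0.217, 0.06, 0.974], [-0.916, -0.332, 0.225]]
wrist_force: [-3.5, 0.2, -2.7]
gripper_width: 0.007
```

play_rows(
  plan=[
    [[0.02,-0.05,0,0,0,0],[0.03,-0.09,0,0,0,0],[0.03,-0.09,0,0,0,0]],
  ],
)

```text
time_s: 23.4
tcp_pos: [0.6872, -0.0324, 0.0386]
ee_rot: [[0.336, -0.942, -0.017], [0.217, 0.06, 0.974], [-0.916, -0.331, 0.225]]
wrist_force: [-5.5, 1.3, -2.9]
gripper_width: 0.006
```

play_rows(
  plan=[
    [[0.02,-0.05,0,0,0,0],[0.03,-0.09,0,0,0,0],[0.03,-0.09,0,0,0,0]],
  ],
)

```text
time_s: 23.78
tcp_pos: [0.6873, -0.0323, 0.0385]
ee_rot: [[0.335, -0.942, -0.016], [0.217, 0.06, 0.974], [-0.917, -0.329, 0.225]]
wrist_force: [-7.3, 1.3, -1.7]
gripper_width: 0.003
```

play_rows(
  plan=[
    [[0.02,-0.05,0,0,0,0],[0.03,-0.09,0,0,0,0],[0.03,-0.09,0,0,0,0]],
  ],
)

```text
time_s: 24.15
tcp_pos: [0.6874, -0.0323, 0.0385]
ee_rot: [[0.333, -0.943, -0.016], [0.218, 0.06, 0.974], [-0.917, -0.328, 0.225]]
wrist_force: [-9.7, -0.2, 0.4]
gripper_width: 0.011
```

play_rows(
  plan=[
    [[0.02,-0.05,0,0,0,0],[0.03,-0.09,0,0,0,0],[0.03,-0.09,0,0,0,0]],
  ],
)

```text
time_s: 24.52
tcp_pos: [0.6874, -0.0323, 0.0385]
ee_rot: [[0.331, -0.943, -0.016], [0.218, 0.06, 0.974], [-0.918, -0.326, 0.226]]
wrist_force: [-12.1, 0.3, 2.6]
gripper_width: 0.001
```

play_rows(
  plan=[
    [[0.02,-0.05,0,0,0,0],[0.03,-0.09,0,0,0,0],[0.03,-0.09,0,0,0,0]],
  ],
)

```text
time_s: 24.9
tcp_pos: [0.6875, -0.0323, 0.0384]
ee_rot: [[0.33, -0.944, -0.016], [0.218, 0.059, 0.974], [-0.918, -0.325, 0.226]]
wrist_force: [-14.1, -0.1, 4.6]
gripper_width: 0.006
```

```bash
python3 chk.py s10
```

```text
24.9 [ 0.6875 -0.0323  0.0384] [-14.1  -0.1   4.6] [  4.8  31.7  -9.2 -22.1 -30.3  11.2] lane [2.20e-01 2.00e-04 3.84e-02]
link-bar 0.053
bin [[ 0.2292 -0.053   0.0514]
 [ 0.2939  0.0059  0.0774]
 [ 0.3381  0.0553  0.0965]]
stop n 1071 [0.3014 0.3075 0.3625]
```

The TCP held at 0.6875 while the force climbed about 2 N/mm to 14.8 N, so this is the solid stop. I'll relax and back away.

play_rows(
  plan=[
    [[-0.1,0.28,0,0,0,0],[-0.24,0.66,0,0,0,0],[-0.51,1.41,0,0,0,0],[-1.03,2.82,0,0,0,0],[-1.71,4.7,0,0,0,0]],
  ],
)

```text
time_s: 25.58
tcp_pos: [0.6421, -0.0334, 0.0403]
ee_rot: [[0.341, -0.94, -0.017], [0.217, 0.061, 0.974], [-0.915, -0.336, 0.224]]
wrist_force: [0.3, 0.2, -0.4]
gripper_width: 0.01
```

play_rows(
  plan=[
    [[-2.7,-1,0.7,0,0,0],[-6.4,-2.3,1.6,0,0,0],[-10.1,-3.7,2.5,0,0,0],[-12.8,-4.7,3.2,0,0,0],[-12.8,-4.7,3.2,0,0,0]],
  ],
)

```text
time_s: 26.2
tcp_pos: [0.6438, -0.0327, 0.1838]
ee_rot: [[0.346, -0.938, -0.019], [0.217, 0.06, 0.974], [-0.913, -0.341, 0.224]]
wrist_force: [0.6, -0.1, 0.3]
gripper_width: 0.003
```

```bash
python3 chk.py s11; python3 - <<'E'
from h import *
p,d=r.capture("scene"); q,d=r.capture("top")
p0=cv2.imread("pics/scene0.png")
cv2.imwrite("pics/cmp.png",np.vstack([p0[120:320,130:450],p[120:320,130:450]]))
cv2.imwrite("pics/t11.png",cv2.resize(q[90:270,210:460],None,fx=3.1,fy=3.1))
# bystanders: mean diff in small windows
for n,(u,v) in dict(spare=(192,172),bushing=(251,164),jar=(211,222),roller=(177,208),wrench=(374,220),driver=(421,210),carton=(402,280)).items():
    print(n,np.abs(p0[v-12:v+12,u-12:u+12].astype(int)-p[v-12:v+12,u-12:u+12]).mean().round(1))
E
```

```text
26.2 [ 0.6438 -0.0327  0.1838] [ 0.6 -0.1  0.3] [  5.9  17.7 -10.1 -15.8 -41.4   2.9] lane [0.1763 0.0006 0.1838]
tool-post 0.149
bin [[ 0.2293 -0.0532  0.0509]
 [ 0.2872 -0.0007  0.0781]
 [ 0.3379  0.0552  0.0965]]
stop n 1079 [0.3015 0.3076 0.3625]
spare 8.6
bushing 23.7
jar 14.5
roller 15.3
wrench 16.0
driver 9.8
carton 38.0
```

View pics/s11.png

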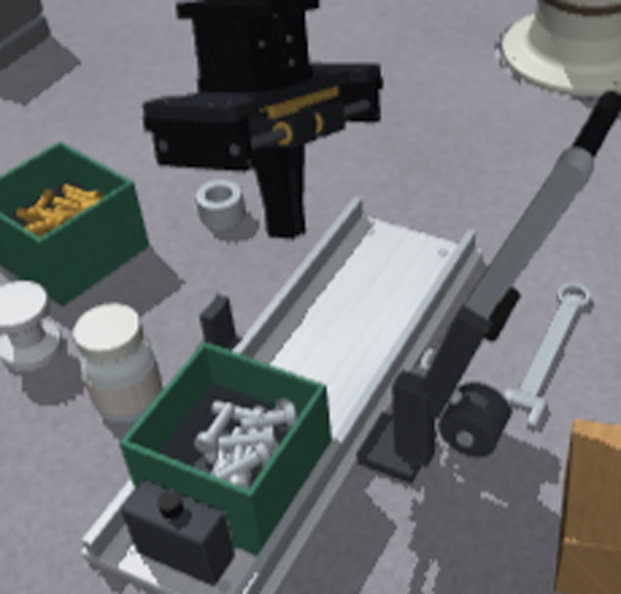

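View pics/cmp.png

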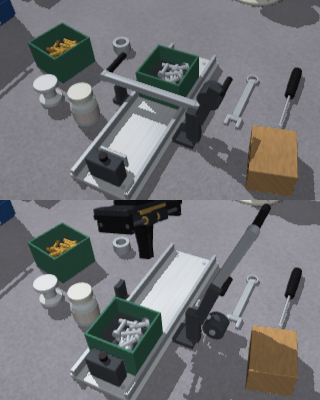

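The bin stayed at its home position (front at lane x 0.338, plate in), the gate is open, and the bystanders are where they were. The gripper is clear, so I'm handing in.

```bash
python3 -c "
from station import r
print(r.sense()['time_s'],r.finish_job())"
```

```text
the job is handed in; nothing more can be done
26.35 None
```

I've handed the job in, after 26.35 s of the 70 s allowed. By my last checks the gate rests open and the bin is home against the stop, though the job reports no verdict.

- **Gate:** I gripped the handle and swung it along its arc at about 0.5 rad/s. I pressed it lightly onto its rest until the force rose without movement, then let go. It was still open in every later picture.
- **Push:** I leaned the tool 20° back and 13° to the right, because with the tool vertical the wrist link would have hit the raised handle. The first contact stuck, with about 12.5 N at the tool, until I raised it 3 mm. After that the bin slid at about 2 to 8 N.
- **Stop:** The bin stopped moving while the force climbed about 2 N per mm to 14.8 N, below the 20 N limit. I took that as the solid stop and backed off.
- **Last checks:** The bin's front stayed at lane x of about 338 mm after I let go. That puts its centre near 283 mm and is about 10 mm past where I first measured the plate's face. The bin sits within about 1 to 2 mm of the centre line and looks upright. The wrist force is near zero with the gripper clear.
- **Not measured directly:** I had no reading of the gate angle or the plate's travel, so both are inferred from pose, force and pictures. For the bystanders, a pixel comparison showed differences. I compared the before and after pictures by eye, saw no movement, and put the differences down to changed shadows.

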